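# Stand the power bricks side by side in the storage rack

## Robot

A 6-joint arm with a two-finger parallel gripper is mounted at the origin on the work surface; the furniture and walls round the work are solid. World frame = base frame: x ahead of the robot, y to its left, z up, the work surface at z = 0. Lengths are in mm, angles in rad, forces in N, time in s.
With the tool pointing down it reaches from about 325 to 900 mm from the base axis. Payload 6.1 kg.
Tool frame: the origin (TCP) lies at the very end of the fingers, on their centre line; the grasp point (between the pads) lies 19 mm behind it; z points along the fingers, y is the line along which they close (so a half turn about z gives the same grasp; the last joint's range is limited). The gripper opens to 87 mm and grips with 3 to 60 N. Pads are 19 mm wide; open, the fingers measure 117 mm over their backs; the gripper's body (75 mm by 190 mm) begins 51 mm behind the grasp point.
Start: joints at [-1.442, 0.22, 1.526, -0, 1.395, -0.126], TCP at [157.526, -604.815, 222.538] pointing down, gripper open.
Joint ranges: [-2.98, 2.98], [-0.91, 2.08], [0.09, 2.57], [-1.24, 4.39], [0.2, 2.65], [-2.68, 2.68]. Speed limits (rad/s): [2.57, 2.57, 3.01, 3.14, 3.14, 3.14].

## Interface

Orientations are given as a unit quaternion [w, x, y, z].
In Python, from station import * gives the robot as it stands.
- The arm moves only by the shell command python3 -m jog 'ROWS' [FORCE]. ROWS is a JSON object of lists of equal length, an entry for each row: "dp": the shift along the world's x, y, z in cm, a list of three; "rot": the turn, a rotation vector about the world's x, y, z in degrees, a list of three; "gripper": the opening, from 0 (shut) to 1 (fully open). In form: {"dp": [[tx, ty, tz], ...], "rot": [[rx, ry, rz], ...], "gripper": [gripper, ...]}. A call has 1 to 12 rows; each row shifts and turns the commanded pose from where the row before left it; what a row does not reach is not made up. A row lasts 1/8 s, in which the tool goes at most 62.5 mm and 10.7 degrees, less where a joint would pass 70% of its speed; a pose out of reach is approached as far as the arm can. A call with a gripper value outside its range is refused whole. The fingers move at their own pace and stop on an object; FORCE is the grip in N (left out, the last holds). Time passes only in rows, so rows that do not move let the fingers close. It gives the time, the measured TCP pose, the force, the opening and the grip force at its end, in the units of the state.
- state(): the state, without advancing time (a new reading comes with each control period).
- snapshot(name): name is "side" or "top"; returns the picture (480x640x3 uint8, red, green, blue); there is no depth.
- camera_model(name): a dict with "fx", "fy", "cx", "cy" (pixels), "dist" ([k1, k2, p1, p2, k3] as OpenCV has them; the pictures are not rectified), "extrinsics" (4x4, takes a point from camera to world coordinates). Camera axes: x right, y up, looking along -z (the intrinsics and any distortion apply to the point x, -y, -z); pixel columns grow to the right and rows downward; lengths in mm; the calibration is good to about 2 mm. A picture is of the moment at which its call begins. camera_model takes no time and is no camera call.
- close_job(): hands the job in; it is judged then, once.
Trained networks look in the newest picture that a camera, given by its name, has taken for a name from the list of things; names that differ only in an ending like _2 or _b are one class to them, and where a whole thing is asked for, a point or a joint stands for the part that bears it (a point fixed in the world has none). Each returns a list of dicts, best first, with "confidence" (0 to 1); they miss things now and then, are a little off and sometimes report something else, mostly with a low value. They report only what shows in the picture. A call takes as long as a camera call. They do not tell look-alikes from the thing itself.
- silhouettes(query, camera): "region" (480x640 bool, what is visible of it) and "pixel" ([row, column] in pixels, amid what is visible of it).
- tip_of(query, camera): "pixel" ([row, column] in pixels: a listed point, or the origin of a listed thing).
The state is a dict: "time": time; "joints": joint angles; "dq": joint speeds; "effort": joint torques, N m; "tool_pos": TCP position; "tcp_rot": TCP orientation; "ft_force": force on the tool from outside, world axes, zero at the start; "torque": the same for the moment, N m; "grip_width": finger opening in mm; "gripper_force": force on a finger pad.
Only numpy, scipy, OpenCV 4.12 (cv2) and the standard library are available. Lean on these libraries where they do the work, as an engineer would, in place of code of your own. Each camera call takes 0.05 s, during which the arm holds its last target. There are 200 camera calls.

## Task

Put the two loose power bricks away in the grey rack so that all three bricks stand in one neat row, side by side between the two end cheeks: upright with the cable stub up, a broad face to the front and the back close against the back stop. The brick that lies flat must first be stood up on its foot on the table and let go, then taken again across its broad faces, because fingers on its narrow sides do not fit between the neighbours. Do not knock over the brick that is already in the rack, and leave the other things on the table where they are.

Things in the scene. Friction and masses are not known exactly. Their poses are not given: they have to be found in the camera images.
- rack: Fixed grey sheet-steel rack, open to the front (its -x) and top. Board 80 mm deep, its top 12 mm above the table. Back stop 4 mm thick along the rear edge, 45 mm above the board. Two end cheeks 4 mm thick, 154 mm apart inside, 105 mm above the board (60 mm at the front). Origin: centre of underside. x to the back stop, y along the row (left seen from the front), z up.
- rack_row (a point): Point on top of the rack's board, mid width, on the front face of the back stop. Axes as the rack's. A brick touching the back stop has its foot centre at x = -15.5 mm from here. Three bricks take 138 of the 154 mm between the cheeks (y = -77 to +77 mm).
- brick_lying: Black power brick, 0.17-0.31 kg: 46 mm wide, 110 long, 31 thick, cable stub 28 mm more at one end. Starts flat on the table. Origin: mid width on the broad face it first lies on. x: across the 46 mm width. y: along the length, away from the stub: flat foot end at +56 mm, stub end face at -54, stub to -82. z: thickness, 0 to 31 mm. Stub up: y down. Held lightly or far from its middle it pivots.
- brick_lying_foot (a point): Centre of the foot end of brick_lying, the flat end face without the stub, on which it stands upright. Axes as the brick's.
- brick_standing: A second brick of the same kind, size and axes, at the start standing upright on its foot on the table, stub up (110 mm high, 138 mm with the stub).
- brick_standing_foot (a point): Centre of the foot end of brick_standing.
- brick_shelved: A third brick of the same kind, size and axes, at the start already standing upright in the rack, against the back stop near the cheek on the rack's +y side. It is loose.
- brick_shelved_foot (a point): Centre of the foot end of brick_shelved.
- clear_case: Bystander: small closed clear case, 48 x 70 x 26 mm, loose on the table. Origin: centre of the underside.
- post_0: Bystander: steel pedestal post, 85 mm high on a 31 mm flange, loose on the table. Origin: centre of the underside.
- vial_1: Bystander: glass vial, 27 mm across, 52 mm high, loose. Origin: centre of the underside.
- vial_2: Bystander: glass vial, 32 mm across, 60 mm high, loose. Origin: centre of the underside.
- amber_bottle: Bystander: amber reagent bottle, 73 mm across, 160 mm high, loose. Origin: centre of the underside.
- clear_spot (a point): Point on the table top in a clear patch about 100 mm wide near the lying brick, where a brick can be stood up; always the same place. A fixed pile of small white cases 50 mm high lies about 110 mm to its left.
- upright_rail: Fixed equipment, not to be touched: slim upright rail 330 mm high on a 60 x 60 x 10 mm foot, between the clear spot and the rack. Origin: centre of the underside. To its right behind it stands a fixed stack of grey chassis and clear trays, also 330 mm high, over x = 0.52 to 0.73, y = -0.34 to -0.08 m; carry things in front of both or over them.
Things that resemble listed ones, but are neither listed nor needed, are in the scene too. What is shaped like the brick_standing but orange or yellow is not meant.

How it is judged (in metres and radians):
On the way:
1. the lying brick stands upright on its foot on the table, stub up, let go (angle between brick_lying's own y axis and vertical above 3.062 rad and height (world z) of brick_lying_foot between -0.006 and 0.006 m and linear speed of brick_lying below 0.02 m/s and contact force between the fingers and brick_lying below 0.1 N), for 0.2 s.
At the end, for the whole second after the job is handed in: All three bricks stand upright (within 0.08 rad, stub up) on the rack's board between the cheeks, foot centre 10 to 30 mm in front of the back stop's face (touching is 15.5 mm), width along the row within 0.14 rad, at rest (angle between each of brick_lying, brick_standing, brick_shelved's own y axis and vertical above 3.062 rad and z of brick_lying_foot in the frame of rack_row between -0.005 and 0.005 m and x of brick_lying_foot in the frame of rack_row between -0.03 and -0.01 m and y of brick_lying_foot in the frame of rack_row between -0.058 and 0.058 m and angle between the x axis of each of brick_lying, brick_standing, brick_shelved and the y axis of rack, either way round below 0.14 rad and linear speed of each of brick_lying, brick_standing, brick_shelved below 0.02 m/s and z of brick_standing_foot in the frame of rack_row between -0.005 and 0.005 m and x of brick_standing_foot in the frame of rack_row between -0.03 and -0.01 m and y of brick_standing_foot in the frame of rack_row between -0.058 and 0.058 m and z of brick_shelved_foot in the frame of rack_row between -0.005 and 0.005 m and x of brick_shelved_foot in the frame of rack_row between -0.03 and -0.01 m and y of brick_shelved_foot in the frame of rack_row between -0.058 and 0.058 m).
It fails at once if the shelved brick is knocked over (tilted more than 0.4 rad) (angle between brick_shelved's own y axis and vertical below 2.742 rad).
It fails at once if another loose thing on the table (case, post, vial, bottle) is moved more than 30 mm (distance of any of clear_case, post_0, vial_1, vial_2, amber_bottle from where it was at the start of the episode above 0.03 m).
It also fails if it takes over 72 s, if anything falls off the work surface, if the arm or the gripper's body presses on something with over 40 N, if the wrist force passes 120 N, or if a joint passes its speed limit or range.

## Working session

There is one attempt and no reset: what is moved stays moved. The work goes in short steps, Python scripts to look and compute and a shell command to move; the robot and the scene stay as the last step left them, time stands still between calls to the robot, and variables do not carry over. Pictures are saved under pics/ and viewed, at most 10 in all, crops included, and the job is handed in when it is done.

```bash
mkdir -p pics
cat > h.py <<'E'
from station import *
import numpy as np, cv2
def ray(cam,px):
    m=camera_model(cam);K=np.array([[m['fx'],0,m['cx']],[0,m['fy'],m['cy']],[0,0,1.]])
    u=cv2.undistortPoints(np.array([[[px[1],px[0]]]],float),K,np.array(m['dist'],float))[0,0]
    E=np.array(m['extrinsics'],float); d=E[:3,:3]@np.array([u[0],-u[1],-1]); return E[:3,3],d/np.linalg.norm(d)
def onz(cam,px,z):
    o,d=ray(cam,px); return o+d*(z-o[2])/d[2]
def proj(cam,p):
    m=camera_model(cam);K=np.array([[m['fx'],0,m['cx']],[0,m['fy'],m['cy']],[0,0,1.]])
    E=np.array(m['extrinsics'],float);q=E[:3,:3].T@(np.array(p,float)-E[:3,3]);q=q*[1,-1,-1]
    r=cv2.projectPoints(q.reshape(1,1,3),np.zeros(3),np.zeros(3),K,np.array(m['dist'],float))[0][0,0]; return r[::-1]
def tri(pa,pb,a='side',b='top'):
    o1,d1=ray(a,pa);o2,d2=ray(b,pb);A=np.stack([d1,-d2],1);t=np.linalg.lstsq(A,o2-o1,rcond=None)[0]
    x,y=o1+d1*t[0],o2+d2*t[1];return (x+y)/2,np.linalg.norm(x-y)
def save(img,name): cv2.imwrite('pics/'+name,img[:,:,::-1])
E
python3 - <<'E'
from h import *
np.set_printoptions(precision=1,suppress=True)
for c in('side','top'):
    save(snapshot(c),c+'0.png'); print(c,np.array(camera_model(c)['extrinsics'])[:3])
    for q in('brick_lying','rack','clear_spot','upright_rail'):
        for r in silhouettes(q,c) if q!='clear_spot' else []: print(c,q,'sil',r['pixel'],round(r['confidence'],2),r['region'].sum())
    for q in('brick_lying_foot','rack_row','clear_spot','rack'):
        for r in tip_of(q,c): print(c,q,'tip',r['pixel'],round(r['confidence'],2))
E
```

```text
side [[   1.     0.1   -0.2  283.2]
 [  -0.2    0.6   -0.8 -925.3]
 [  -0.     0.8    0.6  724.6]]
side brick_lying sil [343.7, 356.0] 0.56 1569
side rack sil [211.4, 325.3] 0.61 1041
side upright_rail sil [302.1, 278.1] 0.28 213
side brick_lying_foot tip [340.1, 376.7] 0.9
side brick_lying_foot tip [208.4, 331.6] 0.7
side rack_row tip [219.9, 347.5] 0.63
side rack_row tip [220.7, 334.5] 0.16
side rack tip [223.0, 334.9] 0.72
side rack tip [336.4, 376.8] 0.23
top [[   0.5    0.8   -0.4  -41.8]
 [  -0.9    0.4   -0.2 -359. ]
 [  -0.     0.4    0.9 1362.3]]
top brick_lying sil [291.0, 409.8] 0.6 669
top rack sil [210.6, 290.6] 0.84 1455
top brick_lying_foot tip [279.8, 419.9] 0.69
top rack_row tip [201.1, 289.0] 0.86
top clear_spot tip [297.0, 401.5] 0.7
top clear_spot tip [189.9, 266.4] 0.31
top rack tip [213.1, 285.3] 0.79
```

View pics/side0.png

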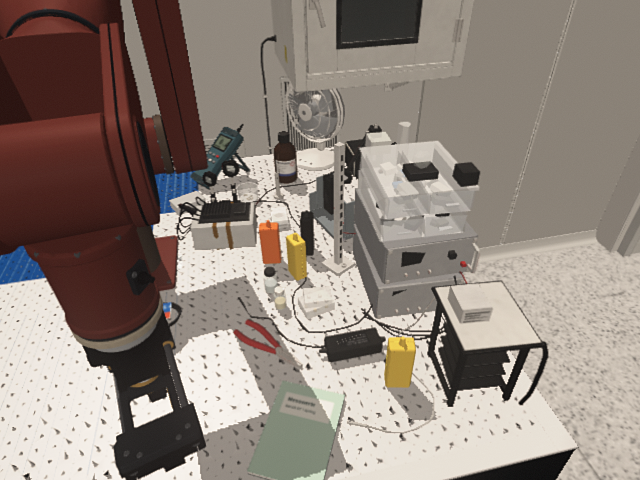

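View pics/top0.png

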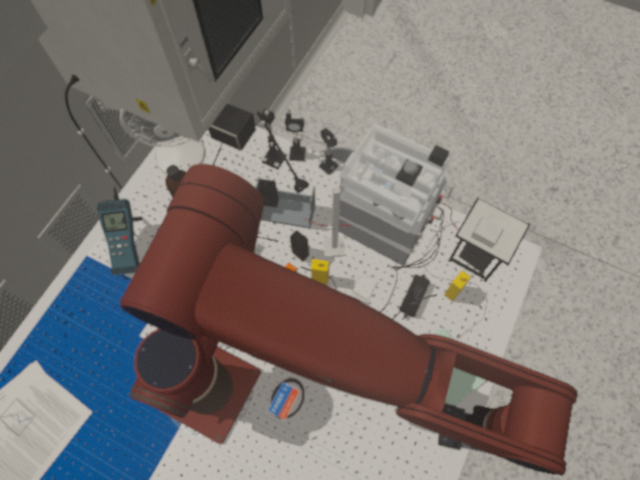

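The side view shows the lying brick at about (345,355). The black brick at (232,307) is standing, with orange (243,270) and yellow (257,297) and (362,400) look-alikes around it. The rack is behind the rail at about (200,330). In the top view the lying brick is at (297,415), the standing one at (245,299), and the rack at (205,290) with the shelved brick at (190,267).

Run:
```python
from h import *
np.set_printoptions(precision=1,suppress=True)
S=cv2.imread('pics/side0.png');T=cv2.imread('pics/top0.png')
a=cv2.resize(S[130:280,250:350],(400,600),interpolation=3); b=cv2.resize(T[165:315,245:345],(400,600),interpolation=3)
cv2.imwrite('pics/c1.png',np.hstack([a,b]))
a=cv2.resize(S[305:405,300:433],(800,600),interpolation=3)[:, :]; a=cv2.resize(a,(400,300)); b=cv2.resize(T[250:350,360:493],(400,300),interpolation=3)
cv2.imwrite('pics/c2.png',np.vstack([a,b]))
snapshot('side');snapshot('top')
for q in('brick_standing','brick_shelved_foot','brick_standing_foot','brick_lying','vial_1','post_0','clear_case','amber_bottle'):
  for c in('side','top'):
    for r in tip_of(q,c)[:5]: print(q,c,'tip',np.array(r['pixel']),round(r['confidence'],2),onz(c,r['pixel'],0))
for r in silhouettes('brick_lying','top')[:1]+silhouettes('brick_lying','side')[:1]:
    ys,xs=np.nonzero(r['region']); print(cv2.minAreaRect(np.stack([xs,ys],1).astype(np.float32)))
for px in [(300,317)]: print('cases',onz('side',px,50))
for z in(0,12): print(onz('top',(201.1,289),z), onz('side',(220,347),z))
print('rail',onz('side',(266,341),10),'spot',onz('top',(297,401.5),0))
```

```text
brick_standing side tip [257.  290.3] 0.95 [389.8 -51.6   0. ]
brick_standing side tip [232.7 312.3] 0.89 [467.  38.   0.]
brick_standing side tip [370.2 402.3] 0.77 [ 543.3 -444.4    0. ]
brick_standing side tip [246.6 268.5] 0.67 [340.5   5.6   0. ]
brick_standing top tip [241.8 307.4] 0.8 [477.9 -38.5   0. ]
brick_standing top tip [272.2 320.7] 0.75 [ 411.7 -115.1    0. ]
brick_standing top tip [289.7 463.9] 0.58 [ 543.4 -492.2    0. ]
brick_standing top tip [282.3 294.1] 0.56 [351.6 -62.5   0. ]
brick_standing top tip [196.5 183.8] 0.25 [443.2 364.5   0. ]
brick_shelved_foot side tip [209.8 330.9] 0.6 [544.8 136.7   0. ]
brick_shelved_foot side tip [288.8 270.7] 0.33 [ 324.6 -157.     0. ]
brick_shelved_foot top tip [199.6 269.7] 0.98 [550.1 126.6   0. ]
brick_standing_foot side tip [250.2 306.4] 0.9 [435.8 -34.2   0. ]
brick_standing_foot side tip [380.8 395.6] 0.77 [ 522.3 -463.8    0. ]
brick_standing_foot side tip [270.5 296.8] 0.68 [ 396.6 -107.5    0. ]
brick_standing_foot top tip [255.5 301. ] 0.82 [431.8 -42.    0. ]
brick_standing_foot top tip [277.6 319.4] 0.8 [ 395.7 -
[... 460 characters left out ...]
6 276.2] 0.59 [377.3 116.1   0. ]
clear_case side tip [178.7 286. ] 0.57 [444.9 355.5   0. ]
clear_case side tip [290.1 269.6] 0.28 [ 321.5 -160.8    0. ]
clear_case top tip [188.9 268.4] 0.37 [580.5 148.1   0. ]
clear_case top tip [246.2 246.1] 0.36 [386.4 112.8   0. ]
amber_bottle side tip [177.8 288. ] 0.95 [452.4 359.8   0. ]
((412.51824951171875, 296.0079345703125), (18.899620056152344, 47.92688751220703), 23.498565673828125)
((351.4615173339844, 343.8077087402344), (27.260143280029297, 68.05230712890625), 78.69007110595703)
cases [ 413.7 -268.2   50. ]
[571.5  72.3   0. ] [576.9  73.7   0. ]
[566.1  68.5  12. ] [572.1  57.1  12. ]
rail [ 504.7 -128.7   10. ] spot [ 446.6 -346.3    0. ]
```

View pics/c1.png

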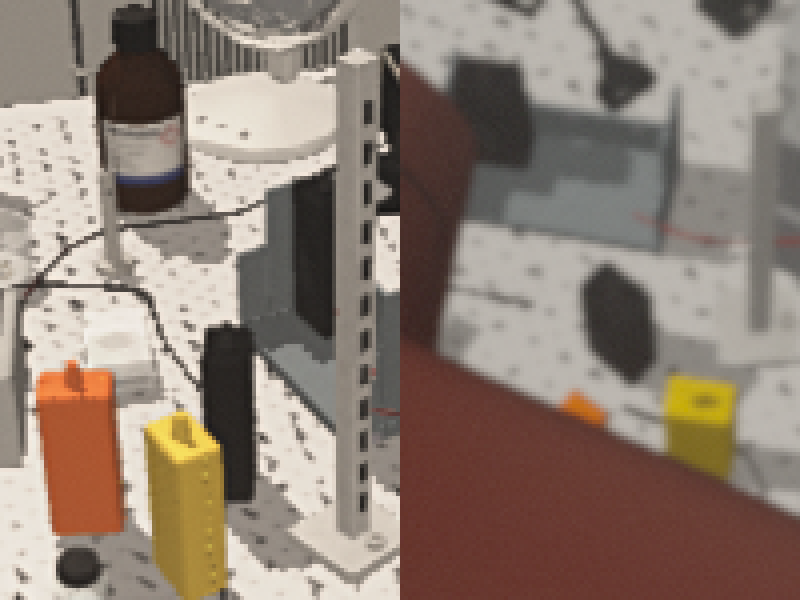

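View pics/c2.png

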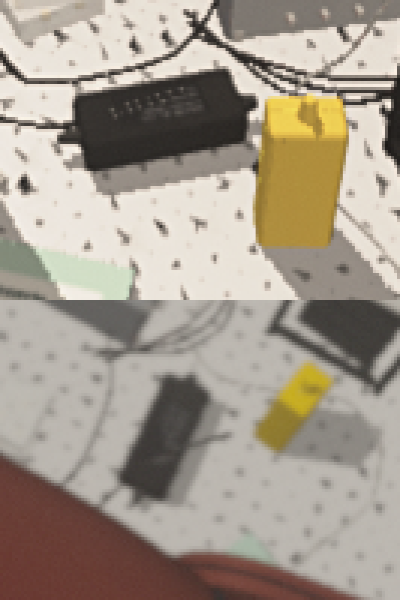

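Crop 1 shows the black standing brick at side (232,307) and top (245,300). It is neither orange nor yellow, so it is the one meant. The rack's -y side is empty and the shelved brick stands at its +y end. Crop 2 shows the lying brick with a small nub at each end, so I'll brighten that crop to tell the stub end from the foot end.

Run:
```python
from h import *
np.set_printoptions(precision=1,suppress=True)
S=cv2.imread('pics/side0.png');T=cv2.imread('pics/top0.png')
g=lambda im:(255*(im/255.)**0.45).astype(np.uint8)
a=cv2.resize(g(S[320:370,310:400]),(800,444)[:2],interpolation=3)[:300+144]
a=cv2.resize(a,(540,300)); b=cv2.resize(g(T[270:320,380:440]),(360,300),interpolation=3)
c=cv2.resize(g(S[200:260,290:330]),(200,300),interpolation=3)
out=np.zeros((600,560,3),np.uint8); out[:300,:540]=a; out[300:,:360]=b; out[300:,360:]=c
cv2.imwrite('pics/c3.png',out)
print(tri((340.1,376.7),(279.8,419.9)),tri((350,353.2),(296.7,411)))
for px in((338+.0,328),(343.3,381.7)): print(onz('side',px,31))
```

```text
(array([ 513.3, -372. ,   11.1]), np.float64(3.943392086540981)) (array([ 464.8, -369.1,   -9.7]), np.float64(3.97664654834752))
[ 415.9 -358.7   31. ]
[ 515.9 -396.6   31. ]
```

View pics/c3.png

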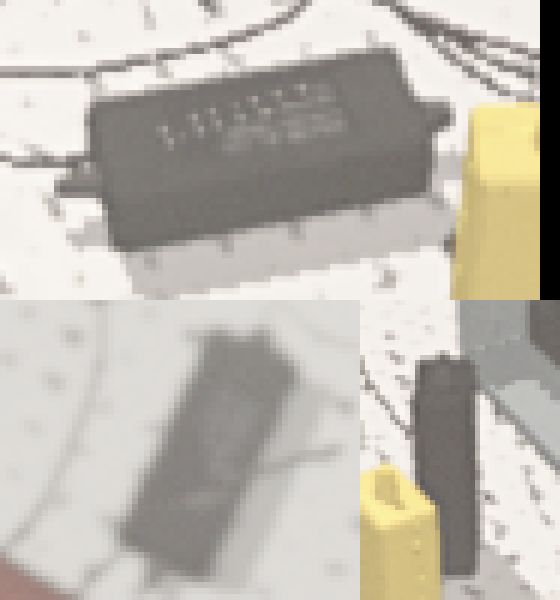

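The brightened crop shows a nub at each end of the lying brick: left tip near side (350,320), right tip near (339,385). I'll fit the box model to see which one is 28 mm long.

Run:
```python
from h import *
from scipy.optimize import least_squares
np.set_printoptions(precision=1,suppress=True)
f=lambda x,y:(320+y/6,310+x/6)
C={'side':{(-1,1,1):f(90,100),(1,1,1):f(393,50),(1,-1,1):f(430,108),(-1,-1,0):f(117,248),(1,-1,0):f(435,190)}}
t=lambda x,y:(270+y/6,380+x/6)
T={(-1,0):0}
def mod(p,k):
    c,s=np.cos(p[2]),np.sin(p[2]); a,b=k[0]*55,k[1]*23
    return [p[0]+a*c-b*s,p[1]+a*s+b*c,31*k[2]]
# top cam corners: far end (1): (205,330)-> left corner, (298,370) right corner; near end: (120,540),(205,578)
C['top']={(1,1,1):t(203,335),(1,-1,1):t(298,372),(-1,1,1):t(122,540),(-1,-1,1):t(207,570-300+300)}
C['top']={k:(270+(v[0]-270-50),v[1]) for k,v in C['top'].items()}
def res(p,cams=('side','top')):
    return np.concatenate([proj(c,mod(p,k))-np.array(v) for c in cams for k,v in C[c].items()])
for cams in(('side',),('top',),('side','top')):
    r=least_squares(lambda p:res(p,cams),[465,-370,0]); print(cams,r.x,np.degrees(r.x[2]),np.abs(r.fun).max())
p=r.x
u=np.array([np.cos(p[2]),np.sin(p[2])])
for nm,c,px in(('L','side',f(57,188)),('R','side',f(450,113)),('L','top',(270+(585-300)/6,380+150/6)),('R','top',(270+30/6,380+265/6))):
    w=onz(c,px,15.5); print(nm,c,w,(w[:2]-p[:2])@u)
# where would +-83 project
for d in(83,-83,68,-68): print(d,[proj(c,[*(p[:2]+d*u),15.5]) for c in('side','top')])
```

```text
('side',) [ 464.8 -371.1    0. ] 1.1693793780865718 3.9502690755143135
('top',) [ 455.5 -376.5    0. ] 1.5629236082100106 1.9487695064049149
('side', 'top') [ 461.8 -373.7    0. ] 1.6558772063605283 4.55753334955466
L side [ 394.4 -374.8   15.5] -67.39866899955145
R side [ 531.4 -375.5   15.5] 69.48566404555731
L top [ 392.6 -377.5   15.5] -69.36344271220125
R top [ 527.7 -377.4   15.5] 65.76086319680466
83 [array([336. , 390.5]), array([268.9, 424.5])]
-83 [array([353.4, 312. ]), array([321.7, 402.5])]
68 [array([337.6, 383.6]), array([273.5, 422.6])]
-68 [array([351.7, 319.3]), array([316.8, 404.6])]
```

Run:
```python
from h import *
np.set_printoptions(precision=1,suppress=True)
for z in(0,110,124,138): print(z,proj('side',[434,-38,z]),proj('top',[434,-38,z]),'yellow',proj('side',[396,-113,z]),proj('side',[523,-461,z]),proj('top',[523,-461,z]))
f=lambda x,y:(320+y/6,310+x/6)
for n,x,y,z in(('BL top',90,100,31),('BR top',393,50,31),('FR top',430,108,31),('FL bot',117,248,0),('FR bot',435,190,0),('FL top',112,178,31)): print(n,onz('side',f(x,y),z))
t=lambda x,y:(270+(y-300)/6,380+x/6)
for x,y in((203,335),(298,372),(122,540),(207,575)): print('top',onz('top',t(x,y),31))
```

```text
0 [251.2 306. ] [254.3 300.1] yellow [272.  296.9] [379.5 395.4] [291.2 450.7]
110 [216.7 304.4] [238.3 298.3] yellow [236.6 294.6] [341.6 400.7] [277.4 460.1]
124 [212.  304.2] [236.1 298. ] yellow [231.7 294.3] [336.3 401.4] [275.5 461.4]
138 [207.2 303.9] [233.9 297.7] yellow [226.8 294. ] [330.9 402.2] [273.6 462.7]
BL top [ 410.8 -354.    31. ]
BR top [ 516.3 -357.2   31. ]
FR top [ 520.2 -384.    31. ]
FL bot [ 410.8 -391.3    0. ]
FR bot [ 520.8 -393.5    0. ]
FL top [ 410.3 -387.1   31. ]
top [ 506.3 -352.8   31. ]
top [ 509.1 -398.2   31. ]
top [ 400.9 -358.1   31. ]
top [ 403.  -397.9   31. ]
```

```bash
cat >> h.py <<'E'
from scipy.spatial.transform import Rotation as R
def st():
    s=state();q=s['tcp_rot'];M=R.from_quat([q[1],q[2],q[3],q[0]]).as_matrix()
    print('t',round(s['time'],2),'pos',np.round(s['tool_pos'],1),'y',np.round(M[:,1],3),'z',np.round(M[:,2],3),'q',np.round(s['joints'],2),'w',s['grip_width'],'gf',s['gripper_force'],'F',np.round(s['ft_force'],1))
E
python3 -c "
from h import *
st()"
```

```text
t 1.8 pos [ 157.5 -604.8  222.6] y [ 0.252 -0.968 -0.   ] z [-0. -0. -1.] q [-1.44  0.22  1.53 -0.    1.39 -0.13] w 86.94369216624392 gf 0.0 F [-0.   1.2 -0.3]
```

```bash
python3 -m jog '{"dp":[[2,2,0],[4.5,4,0],[4.5,4,0],[4.5,4,0],[4.5,4,0],[4.5,4,-2],[2.3,1.2,-3],[0,0,0],[0,0,0]],"rot":[[0,0,-3],[0,0,-3],[0,0,-3],[0,0,-3],[0,0,-2],[0,0,0],[0,0,0],[0,0,0],[0,0,0]],"gripper":[1,1,1,1,1,1,1,1,1]}' 5
python3 - <<'E'
from h import *
np.set_printoptions(precision=1,suppress=True)
st()
for c in('side','top'):
    save(snapshot(c),c+'1.png')
    for q in('brick_lying','brick_lying_foot','clear_spot','brick_standing_foot','brick_standing','brick_shelved_foot','brick_shelved','rack_row','rack'):
        for r in tip_of(q,c)[:4]: print(q,c,np.array(r['pixel']),round(r['confidence'],2),onz(c,r['pixel'],0))
S=cv2.imread('pics/side1.png');T=cv2.imread('pics/top1.png')
g=lambda im:(255*(im/255.)**0.6).astype(np.uint8)
a=cv2.resize(g(S[300:400,280:400]),(480,400),interpolation=3);b=cv2.resize(g(T[160:320,230:350]),(320*3//4*1,320),interpolation=3)
out=np.zeros((600,800,3),np.uint8); out[:400,:480]=a
b=cv2.resize(g(T[165:265,235:315]),(320,400),interpolation=3); out[:400,480:]=b
b=cv2.resize(g(T[260:310,380:460]),(320,200),interpolation=3); out[400:,:320]=b
cv2.imwrite('pics/c4.png',out)
E
```

```text
time: 2.92
tool_pos: [424.6, -374.0, 173.5]
tcp_rot: [0.0, 1.0, 0.005, -0.0]
ft_force: [-0.3, -0.7, 0.2]
grip_width: 87.0
gripper_force: 0.0
t 2.92 pos [ 424.6 -374.   173.5] y [ 0. -1.  0.] z [-0. -0. -1.] q [-0.9  0.1  1.7 -0.   1.3  0.7] w 87.00902766972412 gf 0.0 F [-0.3 -0.7  0.2]
brick_lying side [349.3 350.5] 0.62 [ 459.5 -372.7    0. ]
brick_lying_foot side [335.8 377.2] 0.65 [ 523.7 -352.     0. ]
brick_lying_foot side [179.  286.3] 0.41 [445.6 353.2   0. ]
clear_spot side [287.7 273. ] 0.61 [ 330.4 -154.6    0. ]
clear_spot side [201.  276.5] 0.16 [394.1 225.8   0. ]
brick_standing_foot side [259.  269.3] 0.91 [335.8 -46.4   0. ]
brick_standing_foot side [381.7 394. ] 0.81 [ 518.6 -464.9    0. ]
brick_standing_foot side [272.4 300.1] 0.71 [ 403.3 -116.5    0. ]
brick_standing_foot side [253.6 309.3] 0.62 [440.4 -49.9   0. ]
brick_standing side [256.8 292. ] 0.92 [394.2 -51.8   0. ]
brick_standing side [371.3 404. ] 0.8 [ 545.6 -447.5    0. ]
brick_standing side [250.2 268.5] 0.79 [338.5  -9.8   0. ]
brick_standing side [232.4 310.4] 0.63 [462.2  40.6   0. ]
brick_lying top [295.9 410.4] 0.93 [ 460.5 -366.9    0. ]
brick_lying top [198.7 187.7] 0.35 [442.1 349.7   0. ]
brick_lying_foot top [280.8 418.1] 0.67 [ 510.7 -369.     0. ]
clear_spot top [300.2 401.5] 0.71 [ 438.2 -350.     0. ]
brick_standing_foot top [281.9 289.3] 0.53 [346.7 -50.    0. ]
brick_standing_foot top [277.7 318.2] 0.47 [ 394.  -116.3    0. ]
brick_standing top [276.2 320.7] 0.55 [ 401.1 -120.5    0. ]
brick_standing top [282.7 294.8] 0.44 [351.5 -64.8  -0. ]
brick_shelved top [191.5 269.9] 0.61 [574.7 139.6   0. ]
rack_row top [201.  287.8] 0.58 [570.2  75.7   0. ]
```

View pics/c4.png

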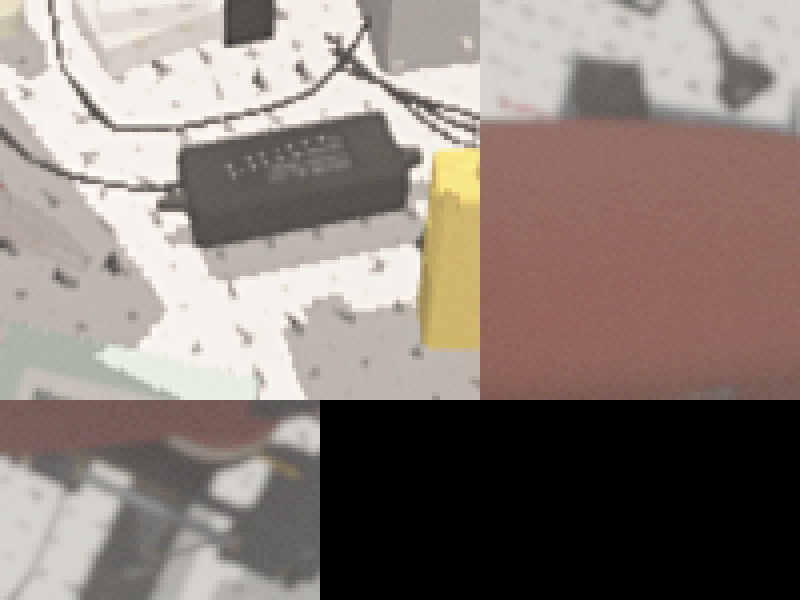

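The left end has the longer nub with the cable, and the network puts the foot at the right end in both cameras. So the stub is on the -x side and the foot is at +x. I'll grip near the stub end so that the brick swings foot down.

```bash
python3 -m jog '{"dp":[[0,0,-5],[0,0,-5],[0,0,-4],[0,0,-3],[0,0,0],[0,0,0],[0,0,0],[0,0,0],[0,0,0],[0,0,0]],"rot":[[0,0,0],[0,0,0],[0,0,0],[0,0,0],[0,0,0],[0,0,0],[0,0,0],[0,0,0],[0,0,0],[0,0,0]],"gripper":[1,1,1,1,1,0.4,0.4,0.4,0.4,0.4]}' 8
python3 -m jog '{"dp":[[0.2,0,2],[0.3,0,2],[0.5,0,1.5],[0.6,0,1.5],[0.8,0,1.5],[0,0,0]],"rot":[[0,0,0],[0,0,0],[0,0,0],[0,0,0],[0,0,0],[0,0,0]],"gripper":[0.4,0.4,0.4,0.4,0.4,0.4]}' 8
python3 - <<'E'
from h import *
st()
S=snapshot('side')
cv2.imwrite('pics/c5.png',cv2.resize(S[260:400,280:440,::-1],(800,600)[:2] if 0 else (640,560),interpolation=3))
E
```

```text
time: 5.18
tool_pos: [424.9, -373.5, 3.0]
tcp_rot: [0.0, 1.0, 0.005, 0.0]
ft_force: [0.9, -0.3, 0.4]
grip_width: 46.3
gripper_force: 7.9
time: 5.92
tool_pos: [450.4, -374.3, 89.6]
tcp_rot: [0.001, 1.0, 0.006, 0.001]
ft_force: [-0.0, -0.3, -1.8]
grip_width: 46.0
gripper_force: 8.0
t 5.92 pos [ 450.4 -374.3   89.6] y [ 0.011 -1.     0.002] z [ 0.002 -0.002 -1.   ] q [-0.83  0.26  1.75  0.    1.13  0.73] w 46.04846638317283 gf 8.000078072072938 F [-0.  -0.3 -1.8]
```

View pics/c5.png

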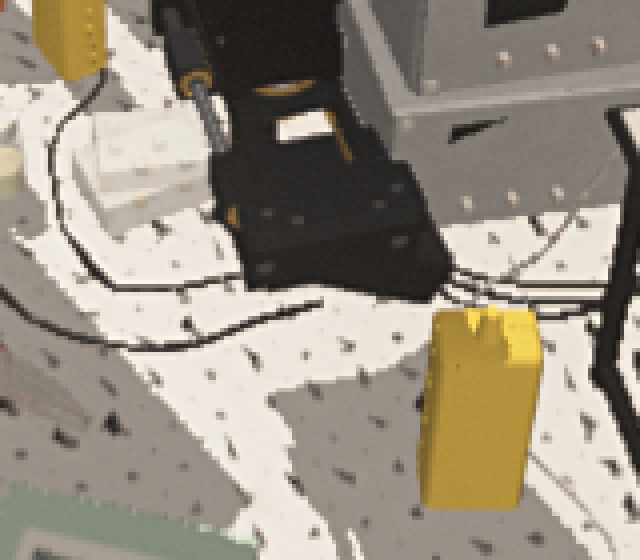

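The gripper hides the brick in the side view, with bare table under it at crop (292,360). The brick seems to be held level, not hanging, so I'll check the top view.

Run:
```python
from h import *
np.set_printoptions(precision=1,suppress=True)
T=snapshot('top')
for q in ('brick_lying','brick_lying_foot'):
  for c in('top','side'):
    if c=='side' : snapshot('side')
    for r in tip_of(q,c)[:3]: print(q,c,np.array(r['pixel']),round(r['confidence'],2))
for p in([450,-374,14],[450,-374,108],[546,-374,108],[500,-374,108],[408,-374,108],[450,-374,150]): print(p,proj('top',p),proj('side',p))
g=lambda im:(255*(im/255.)**0.6).astype(np.uint8)
cv2.imwrite('pics/c6.png',cv2.resize(g(T[230:330,360:480,::-1]),(720,600),interpolation=3))
```

```text
brick_lying top [282.9 416.3] 0.52
brick_lying side [327.  358.4] 0.85
brick_lying_foot side [323.5 384.3] 0.79
[450, -374, 14] [298.7 412.1] [346.2 346.3]
[450, -374, 108] [287.4 417.7] [313.9 347.2]
[546, -374, 108] [256.3 431.7] [305.1 395.3]
[500, -374, 108] [271.  425.1] [309.3 372.5]
[408, -374, 108] [301.5 411.3] [317.8 325.6]
[450, -374, 150] [281.8 420.4] [298.  347.6]
```

View pics/c6.png

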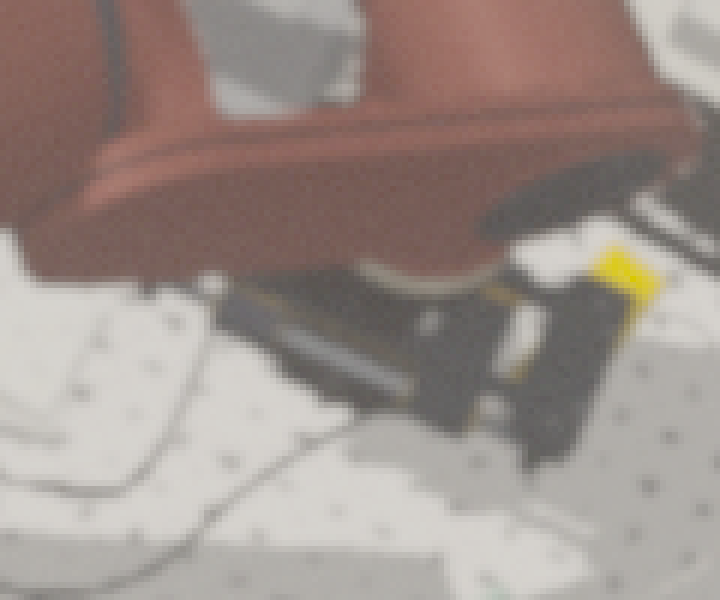

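```bash
python3 - <<'E'
from h import *
for px in((323.5,384.3),(327,358.4)):
    o,d=ray('side',px); print(o+d*(-374-o[1])/d[1])
E
python3 -m jog '{"dp":[[0,0,0],[0,0,0],[0,0,0],[0,0,0]],"rot":[[0,0,0],[0,0,0],[0,0,0],[0,0,0]],"gripper":[0.4,0.4,0.4,0.4]}' 4
python3 - <<'E'
from h import *
snapshot('side')
for q in ('brick_lying','brick_lying_foot'):
    for r in tip_of(q,'side')[:2]:
        o,d=ray('side',r['pixel']); print(q,r['pixel'],r['confidence'],o+d*(-374-o[1])/d[1])
st()
E
```

```text
[ 527.12588867 -374.           60.95189778]
[ 473.56768125 -374.           65.02440944]
time: 6.82
tool_pos: [448.9, -373.4, 87.8]
tcp_rot: [-0.0, 1.0, 0.005, 0.0]
ft_force: [0.3, -0.6, -1.7]
grip_width: 46.0
gripper_force: 4.0
brick_lying [331.0, 339.3] 0.71 [ 434.97684419 -374.           63.88206909]
brick_lying_foot [346.4, 352.0] 0.84 [ 462.03322439 -374.            9.98546614]
brick_lying_foot [306.4, 279.2] 0.47 [ 324.16431484 -374.          159.21121479]
t 6.97 pos [ 448.8 -373.4   87.8] y [ 0.01 -1.   -0.  ] z [-0.  0. -1.] q [-0.83  0.26  1.75  0.    1.13  0.73] w 45.79146038620794 gf 4.000006179412594 F [ 0.   0.1 -2.3]
```

It swung: the foot is now near z=10 and the brick hangs upright. I'll lower it until the foot touches.

```bash
python3 -m jog '{"dp":[[0,0,-0.5],[0,0,-0.3],[0,0,-0.2],[0,0,0],[0,0,0]],"rot":[[0,0,0],[0,0,0],[0,0,0],[0,0,0],[0,0,0]],"gripper":[0.4,0.4,0.4,0.4,0.4]}'
python3 -m jog '{"dp":[[0,0,-0.2],[0,0,-0.2],[0,0,0]],"rot":[[0,0,0],[0,0,0],[0,0,0]],"gripper":[0.4,0.4,0.4]}'
python3 - <<'E'
from h import *
snapshot('side')
for q in ('brick_lying','brick_lying_foot'):
    for r in tip_of(q,'side')[:2]:
        o,d=ray('side',r['pixel']); print(q,r['pixel'],r['confidence'],o+d*(-374-o[1])/d[1])
E
```

```text
time: 7.6
tool_pos: [449.5, -373.7, 78.6]
tcp_rot: [0.0, 1.0, 0.005, 0.001]
ft_force: [0.9, 1.9, 5.1]
grip_width: 46.2
gripper_force: 4.0
time: 7.98
tool_pos: [449.1, -373.6, 74.2]
tcp_rot: [0.0, 1.0, 0.005, 0.0]
ft_force: [-0.0, 1.4, 4.4]
grip_width: 46.1
gripper_force: 4.0
brick_lying [329.2, 342.2] 0.62 [ 440.75904932 -374.           67.51102068]
brick_lying [231.4, 309.7] 0.59 [ 384.32054035 -374.          313.21109399]
brick_lying_foot [346.4, 350.5] 0.66 [ 458.85665356 -374.           10.90769947]
brick_lying_foot [222.5, 334.6] 0.19 [ 424.97126643 -374.          323.39590521]
```

```bash
python3 -m jog '{"dp":[[0,0,-0.2],[0,0,0],[0,0,0],[0,0,0],[0,0,0],[0,0,0]],"rot":[[0,0,0],[0,0,0],[0,0,0],[0,0,0],[0,0,0],[0,0,0]],"gripper":[0.4,0.4,0.58,0.62,0.8,1]}' 3
python3 -m jog '{"dp":[[0,0,0],[0,0,3],[0,0,5],[0,0,5],[0,0,2],[-3,0,0],[-5,0,0],[-4,0,0],[-2,0,0]],"rot":[[0,0,0],[0,0,0],[0,0,0],[0,0,0],[0,0,0],[0,0,0],[0,0,0],[0,0,0],[0,0,0]],"gripper":[1,1,1,1,1,1,1,1,1]}'
python3 - <<'E'
from h import *
for c in('side','top'):
  S=snapshot(c)
  for q in ('brick_lying','brick_lying_foot','brick_standing_foot'):
    for r in tip_of(q,c)[:4]: print(c,q,r['pixel'],r['confidence'],onz(c,r['pixel'],0 if 'foot' in q else 56))
  save(S,c+'2.png')
  if c=='side':A=cv2.resize(S[260:400,280:440,::-1],(400,350),interpolation=3)
  else: B=cv2.resize(S[230:330,360:480,::-1],(400,333),interpolation=3)
o=np.zeros((350,800,3),np.uint8);o[:,:400]=A;o[:333,400:]=B
cv2.imwrite('pics/c7.png',(255*(o/255.)**.6).astype(np.uint8))
E
```

```text
time: 8.88
tool_pos: [448.7, -373.4, 71.7]
tcp_rot: [-0.0, 1.0, 0.005, -0.0]
ft_force: [-0.5, -0.5, -0.2]
grip_width: 66.6
gripper_force: 0.0
time: 10.0
tool_pos: [307.1, -372.9, 220.8]
tcp_rot: [-0.001, 1.0, 0.005, -0.0]
ft_force: [0.6, -0.2, -0.5]
grip_width: 86.6
gripper_force: 0.0
side brick_lying [329.4, 339.6] 0.95 [ 438.40443756 -363.62537121   56.        ]
side brick_lying [218.0, 349.0] 0.36 [561.93131545   4.17135808  56.        ]
side brick_lying_foot [345.5, 350.8] 0.92 [ 462.77634384 -363.50180082    0.        ]
side brick_standing_foot [252.2, 309.8] 0.85 [442.80928304 -44.53337144   0.        ]
side brick_standing_foot [269.9, 295.8] 0.62 [ 394.61806577 -104.68908917    0.        ]
side brick_standing_foot [385.3, 394.9] 0.61 [ 517.5155889  -472.68160604    0.        ]
side brick_standing_foot [330.3, 344.4] 0.46 [ 460.70504899 -321.40287418    0.        ]
```

View pics/c7.png

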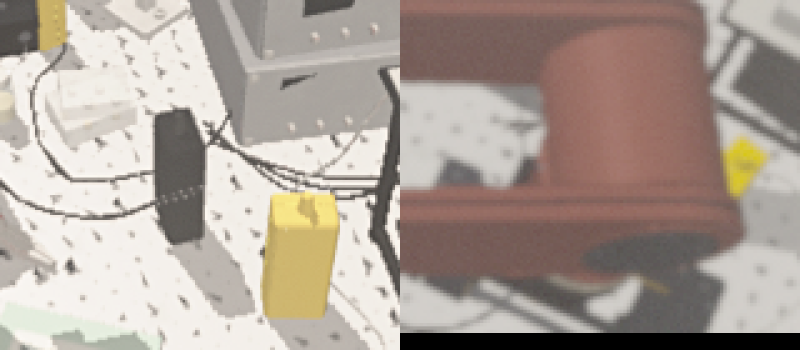

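The side crop shows the former lying brick standing free and upright at about (328,350) in the full image, stub end up. The yellow look-alike is undisturbed. Next I'll fit poses from the masks for that brick, the standing brick, the shelved brick and the rack.

```bash
cat >> h.py <<'E'
from scipy.optimize import differential_evolution
def hull(c,p,z0=0,h=110,w=46,t=31,stub=14):
    cs,sn=np.cos(p[2]),np.sin(p[2]);P=[]
    for a in(-1,1):
        for b in(-1,1):
            for z in(0,h): P.append(proj(c,[p[0]+a*t/2*cs-b*w/2*sn,p[1]+a*t/2*sn+b*w/2*cs,z0+z])[::-1])
    return cv2.convexHull(np.float32(P))
def fit(c,mask,p0,valid=None,z0=0,rng=25,up=4):
    r,cc=np.nonzero(mask);a,b=r.min()-8,r.max()+8;l,k=cc.min()-8,cc.max()+8
    M=cv2.resize(mask[a:b,l:k].astype(np.float32),None,fx=up,fy=up,interpolation=1)
    V=np.ones_like(M) if valid is None else cv2.resize(valid[a:b,l:k].astype(np.float32),(M.shape[1],M.shape[0]))
    def cost(p):
        I=np.zeros_like(M);H=((hull(c,p,z0)-[l,a]+.5)*up-.5);cv2.fillConvexPoly(I,np.int32(np.round(H*16)),1,shift=4)
        return (np.abs(I-M)*V).sum()/up**2
    r=differential_evolution(cost,[(p0[0]-rng,p0[0]+rng),(p0[1]-rng,p0[1]+rng),(-1.58,1.58)],popsize=12,maxiter=60,seed=1,tol=1e-4)
    ys=[round(min(cost([r.x[0]+dx,r.x[1]+dy,y]) for dx in(-4,0,4) for dy in(-4,0,4)),1) for y in np.arange(-1.5,1.6,.3)]
    return r.x,r.fun,mask.sum(),ys
E
python3 - <<'E'
from h import *
np.set_printoptions(precision=2,suppress=True)
def dark(f,box,th):
    im=cv2.imread('pics/'+f).astype(float); m=im.max(2)<th; o=np.zeros(m.shape,bool);a,b,c,d=box;o[a:b,c:d]=m[a:b,c:d]
    o=cv2.morphologyEx(o.astype(np.uint8),cv2.MORPH_OPEN,np.ones((3,3)));n,L,s,_=cv2.connectedComponentsWithStats(o)
    return L==1+np.argmax(s[1:,4])
S=cv2.imread('pics/side2.png');g=S.max(2).astype(int)
m=dark('side2.png',(295,362,335,368),75);r,c=np.nonzero(m);print('lying mask',r.min(),r.max(),c.min(),c.max())
print('A',fit('side',m,(450,-374)))
for row in(318,325,332): print(g[row,338:366])
m=dark('side0.png',(205,260,298,318),75);r,c=np.nonzero(m);print(r.min(),r.max(),c.min(),c.max())
v=np.ones(m.shape);v[230:,:304]=0
print('B side',fit('side',m,(434,-38),v))
m=dark('top0.png',(228,262,287,312),110);r,c=np.nonzero(m);print(r.min(),r.max(),c.min(),c.max())
print('B top',fit('top',m,(434,-38)))
m=dark('top0.png',(176,208,256,280),100);r,c=np.nonzero(m);print(r.min(),r.max(),c.min(),c.max())
print('C top',fit('top',m,(550,120),z0=12))
for n,px,z in(('stopL',(192,277.5),57),('stopR',(196.7,312),57),('frontL',(220,262.5),12),('frontR',(227,308.8),12),('frontRb',(227,309.5),0),('cheekbacktop',(186.3,314.5),117)): print(n,onz('top',px,z))
E
```

```text
lying mask 304 356 342 361Traceback (most recent call last):
  File "<stdin>", line 9, in <module>
  File "h.py", line 35, in fit
    r=differential_evolution(cost,[(p0[0]-rng,p0[0]+rng),(p0[1]-rng,p0[1]+rng),(-1.58,1.58)],popsize=12,maxiter=60,seed=1,tol=1e-4)
    return fun(*args, **kwargs)
    ret = solver.solve()
    next(self)
    ~~~~^^^^^^
    energy = self.func(parameters)
    return self.f(x, *self.args)
           ~~~~~~^^^^^^^^^^^^^^^
  File "h.py", line 33, in cost
    I=np.zeros_like(M);H=((hull(c,p,z0)-[l,a]+.5)*up-.5);cv2.fillConvexPoly(I,np.int32(np.round(H*16)),1,shift=4)
                           ~~~~^^^^^^^^
  File "h.py", line 26, in hull
    for z in(0,h): P.append(proj(c,[p[0]+a*t/2*cs-b*w/2*sn,p[1]+a*t/2*sn+b*w/2*cs,z0+z])[::-1])
                            ~~~~^^^^^^^^^^^^^^^^^^^^^^^^^^^^^^^^^^^^^^^^^^^^^^^^^^^^^^^^
  File "h.py", line 10, in proj
    m=camera_model(cam);K=np.array([[m['fx'],0,m['cx']],[0,m['fy'],m['cy']],[0,0,1.]])
ValueError: time passes only in moves, steps and waits
```

Too many calls to `camera_model`; I'll cache it.

```bash
python3 - <<'E'
s=open('h.py').read()
s=s.replace("import numpy as np, cv2","import numpy as np, cv2, functools\ncamera_model=functools.lru_cache(None)(camera_model)")
open('h.py','w').write(s)
E
cat > f.py <<'E'
from h import *
np.set_printoptions(precision=2,suppress=True)
def dark(f,box,th):
    im=cv2.imread('pics/'+f).astype(float); m=im.max(2)<th; o=np.zeros(m.shape,bool);a,b,c,d=box;o[a:b,c:d]=m[a:b,c:d]
    o=cv2.morphologyEx(o.astype(np.uint8),cv2.MORPH_OPEN,np.ones((3,3)));n,L,s,_=cv2.connectedComponentsWithStats(o)
    return L==1+np.argmax(s[1:,4])
E
timeout 300 python3 - <<'E'
from f import *
S=cv2.imread('pics/side2.png');g=S.max(2).astype(int)
m=dark('side2.png',(295,362,335,368),75)
print('A',fit('side',m,(450,-374)))
for row in(318,325,332,340): print(g[row,338:366])
m=dark('side0.png',(205,260,298,318),75);r,c=np.nonzero(m);print(r.min(),r.max(),c.min(),c.max())
v=np.ones(m.shape);v[230:,:304]=0
print('B side',fit('side',m,(434,-38),v))
m=dark('top0.png',(228,262,287,312),110);r,c=np.nonzero(m);print(r.min(),r.max(),c.min(),c.max())
print('B top',fit('top',m,(434,-38)))
m=dark('top0.png',(176,208,256,280),100);r,c=np.nonzero(m);print(r.min(),r.max(),c.min(),c.max())
print('C top',fit('top',m,(550,120),z0=12))
for n,px,z in(('stopL',(192,277.5),57),('stopR',(196.7,312),57),('frontL',(220,262.5),12),('frontR',(227,308.8),12),('frontRb',(227,309.5),0),('cheekbacktop',(186.3,314.5),117)): print(n,onz('top',px,z))
E
```

```text
A (array([ 460.42, -368.44,   -0.14]), np.float64(148.748046875), np.int64(912), [np.float32(503.1), np.float32(525.4), np.float32(452.1), np.float32(302.9), np.float32(241.8), np.float32(222.5), np.float32(386.4), np.float32(472.4), np.float32(461.2), np.float32(357.2), np.float32(453.7)])
[231 219 236 132  46  44  47  48  49  51  51  49  50  50  51  52  51  49
  49  52  49  49  44  50  85 127 234 238]
[238 241 242 133  46  46  48  48  49  49  48  47  47  47  47  46  48  49
  48  47  47  48  44  52 139 248 239 234]
[177 242 243 136  46  43  49  47  49  48  48  51  48  49  48  49  50  48
  49  48  48  46  43  67 169 245 238 235]
[249 243 147 102  69  53  50  67  91  52  51  61  68  49  48  49  49  49
  49  49  49  45  42  93 212 243 237 236]
212 254 300 313
B side (array([438.24, -37.46,  -0.19]), np.float64(91.62890625), np.int64(452), [np.float32(240.6), np.float32(269.2), np.float32(246.8), np.float32(179.9), np.float32(114.2), np.float32(151.2), np.float32(238.5), np.float32(284.4), np.float32(277.6), np.float32(228.5), np.float32(209.7)])
232 260 291 308
B top (array([435.9 , -37.9 ,  -0.56]), np.float64(73.291015625), np.int64(393), [np.float32(150.5), np.float32(144.7), np.float32(140.2), np.float32(76.1), np.float32(99.6), np.float32(114.3), np.float32(112.1), np.float32(98.0), np.float32(145.1), np.float32(169.9), np.float32(162.9)])
180 207 256 279
C top (array([532.36, 117.23,   0.25]), np.float64(115.236328125), np.int64(600), [np.float32(193.6), np.float32(260.0), np.float32(335.7), np.float32(245.0), np.float32(175.6), np.float32(133.8), np.float32(117.4), np.float32(160.2), np.float32(159.6), np.float32(152.3), np.float32(172.9)])
stopL [557.28  98.27  57.  ]
stopR [588.16   1.85  57.  ]
frontL [476.3  107.99  12.  ]
frontR [516.79 -23.31  12.  ]
frontRb [522.67 -22.16   0.  ]
cheekbacktop [591.53  -5.85 117.  ]
```

```bash
cat >> f.py <<'E'
def mk(c,p,z0,shape,off,up,o=(0,0)):
    I=np.zeros(shape,np.float32)
    def dr(t,w,za,zb):
        cs,sn=np.cos(p[2]),np.sin(p[2]);P=[proj(c,[p[0]+a*t/2*cs-b*w/2*sn,p[1]+a*t/2*sn+b*w/2*cs,z])[::-1] for a in(-1,1) for b in(-1,1) for z in(z0+za,z0+zb)]
        H=cv2.convexHull(np.float32((np.array(P)+o-off+.5)*up-.5)); cv2.fillConvexPoly(I,np.int32(np.round(H*16)),1,shift=4)
    dr(31,46,0,110);dr(10,10,110,126); return I
def soft(f,box,lo,hi):
    a,b,l,k=box;im=cv2.imread('pics/'+f)[a:b,l:k].max(2).astype(np.float32);return np.clip((hi-im)/(hi-lo),0,1)
def jfit(obs,p0,z0=0,rng=15,up=4):
    D=[]
    for c,f,box,lo,hi,v in obs:
        M=soft(f,box,lo,hi);V=np.ones_like(M)
        for (a,b,l,k) in v: V[max(0,a-box[0]):max(0,b-box[0]),max(0,l-box[2]):max(0,k-box[2])]=0
        D.append((c,M,V,np.array([box[2],box[0]])))
    def cost(q):
        s=0
        for i,(c,M,V,off) in enumerate(D):
            I=mk(c,q,z0,(M.shape[0]*up,M.shape[1]*up),off,up,q[3+2*i:5+2*i]);I=cv2.resize(I,(M.shape[1],M.shape[0]),interpolation=cv2.INTER_AREA)
            if c=='top': I=cv2.GaussianBlur(I,(0,0),.8)
            s+=(np.abs(I-M)*V).sum()
        return s+ .5*np.sum(np.square(q[3:]))
    best=None
    b=[(p0[0]-rng,p0[0]+rng),(p0[1]-rng,p0[1]+rng)]+[(-2,2)]*(2*len(D))
    out=[]
    for y in np.arange(-.7,.75,.1):
        r=differential_evolution(lambda q:cost(np.r_[q[:2],y,q[2:]]),b,popsize=5,maxiter=14,seed=0,polish=False);out.append((round(y,2),round(float(r.fun),1),np.round(r.x[:2],1)))
    return sorted(out,key=lambda t:t[1])[:4]
E
timeout 500 python3 - <<'E'
from f import *
print('B');[print(x) for x in jfit([('side','side0.png',(204,262,296,320),50,220,[(228,262,296,305)]),('top','top0.png',(226,262,285,313),70,190,[])],(436,-38))]
print('A');[print(x) for x in jfit([('side','side2.png',(300,362,335,368),50,220,[(330,342,335,345)])],(450,-374))]
# rail
for z,px in((10,(264,338)),(330,(144.5,339.5))): print(onz('side',px,z))
E
```

```text
B
(np.float64(-0.2), 317.1, array([437.5, -40.1]))
(np.float64(-0.3), 320.7, array([437.3, -37.7]))
(np.float64(-0.4), 336.4, array([430.7, -40.7]))
(np.float64(-0.1), 338.6, array([437.4, -39. ]))
A
(np.float64(-0.1), 181.1, array([ 459.1, -373.5]))
(np.float64(-0.0), 198.3, array([ 461.4, -369.8]))
(np.float64(0.1), 238.1, array([ 457.9, -369. ]))
(np.float64(-0.2), 241.9, array([ 460.2, -376.5]))
[ 499.44 -119.57   10.  ]
[ 501.49 -115.01  330.  ]
```

Poses in use:

| Item | Position (mm) | Yaw |
|---|---|---|
| Standing brick | about (437,-39) | about -14° |
| Rack | row point about (566,72) | about 17.5° |
| Rail | about (500,-117) | not fitted |

I'll go to the standing brick, keeping in front of the rail.

```bash
python3 -m jog '{"dp":[[0.5,4.2,0],[0.5,4.2,0],[0.5,4.2,0],[0.5,4.2,0.5],[0.5,4.2,0.5],[0.5,4.2,0.5],[0.5,4.2,0],[0.3,4.3,0],[0,0,0]],"rot":[[0,0,10],[0,0,10],[0,0,10],[0,0,10],[0,0,10],[0,0,10],[0,0,10],[0,0,10],[0,0,0]],"gripper":[1,1,1,1,1,1,1,1,1]}'
python3 -c "
from h import *
st()"
```

```text
time: 11.52
tool_pos: [347.2, -33.9, 237.0]
tcp_rot: [-0.0, 0.761, 0.649, 0.0]
ft_force: [0.1, 0.2, 0.6]
grip_width: 86.9
gripper_force: 0.0
t 11.53 pos [347.2 -33.9 237. ] y [ 0.988 -0.157  0.   ] z [ 0.001  0.001 -1.   ] q [-0.33 -0.52  2.15  0.    1.5  -0.17] w 86.85249508523152 gf 0.0 F [0.1 0.2 0.6]
```

```bash
python3 -m jog '{"dp":[[4,0,0],[5,-0.3,0],[0,0,0],[0,0,-4],[0,0,-5],[0,0,-4],[0,0,-2.7],[0,0,0],[0,0,0]],"rot":[[0,0,0],[0,0,0],[0,0,0],[0,0,0],[0,0,0],[0,0,0],[0,0,0],[0,0,0],[0,0,0]],"gripper":[1,1,1,1,1,1,1,1,1]}'
python3 -m jog '{"dp":[[0,0,0],[0,0,0],[0,0,0],[0,0,0],[0,0,0],[0,0,0],[0,0,0],[0,0,0]],"rot":[[0,0,0],[0,0,0],[0,0,0],[0,0,0],[0,0,0],[0,0,0],[0,0,0],[0,0,0]],"gripper":[0.6,0.5,0.42,0.3,0.25,0.25,0.25,0.25]}' 30
```

```text
time: 12.65
tool_pos: [437.6, -40.1, 81.2]
tcp_rot: [0.001, 0.763, 0.646, 0.0]
ft_force: [0.5, -0.3, -0.2]
grip_width: 86.9
gripper_force: 0.0
time: 13.65
tool_pos: [436.8, -39.4, 79.8]
tcp_rot: [-0.0, 0.763, 0.647, -0.0]
ft_force: [0.3, 0.6, -0.4]
grip_width: 32.0
gripper_force: 28.6
```

```bash
python3 -m jog '{"dp":[[0,0,1],[0,0,4],[0,0,5],[0,0,5],[0,0.5,2.5],[0,2,0],[2,2,0],[4,1.5,0],[4,0,0],[2.3,0,0],[0,0,0],[0,0,0]],"rot":[[0,0,0],[0,0,0],[0,0,0],[0,0,0],[0,0,6],[0,0,7],[0,0,7],[0,0,7],[0,0,0],[0,0,0],[0,0,0],[0,0,0]],"gripper":[0.25,0.25,0.25,0.25,0.25,0.25,0.25,0.25,0.25,0.25,0.25,0.25]}'
python3 - <<'E'
from h import *
np.set_printoptions(precision=1,suppress=True)
st()
for c in('side','top'):
    save(snapshot(c),c+'3.png')
    for q in('rack_row','brick_standing_foot','brick_standing','brick_shelved','rack'):
        for r in tip_of(q,c)[:3]: print(q,c,np.array(r['pixel']),round(r['confidence'],2),onz(c,r['pixel'],12),onz(c,r['pixel'],170))
E
```

```text
time: 15.15
tool_pos: [559.0, 20.7, 254.5]
tcp_rot: [-0.001, 0.591, 0.807, -0.0]
ft_force: [-0.1, -0.4, -2.7]
grip_width: 31.7
gripper_force: 28.8
t 15.15 pos [559.   20.7 254.5] y [ 1.   0.3 -0. ] z [-0.  0. -1.] q [-0.1  0.1  1.7 -0.   1.4 -0.4] w 31.681008929371895 gf 28.793505948706297 F [-0.1 -0.4 -2.7]
rack_row side [218.2 346.7] 0.55 [573.7  66.   12. ] [ 509.3 -153.8  170. ]
rack_row side [199.8 277.1] 0.33 [395. 213.  12.] [370.3 -39.4 170. ]
rack_row side [177.6 287.9] 0.23 [449.5 339.9  12. ] [412.6  59.4 170. ]
brick_standing_foot side [258.6 272.2] 0.9 [342.3 -61.1  12. ] [ 329.2 -252.7  170. ]
brick_standing_foot side [175.8 351.4] 0.79 [654.6 298.9  12. ] [572.3  27.5 170. ]
brick_standing_foot side [383.7 395.3] 0.78 [ 515.6 -477.2   12. ] [ 464.1 -576.5  170. ]
brick_standing side [151.  351.4] 0.92 [705.2 474.5  12. ] [611.6 164.1 170. ]
brick_standing side [245.  267.5] 0.91 [337.9  -2.4  12. ] [ 325.8 -207.   170. ]
brick_standing side [253.6 290. ] 0.56 [389.6 -52.3  12. ] [ 366.  -245.9  170. ]
brick_shelved side [194.7 337.7] 0.7 [581.  195.6  12. ] [515.  -52.
[... 409 characters left out ...]
ick_standing_foot top [284.  292.9] 0.79 [342.3 -64.5  12. ] [297.4 -98.9 170. ]
brick_standing_foot top [278.3 321.3] 0.58 [ 392.4 -126.9   12. ] [ 341.6 -154.   170. ]
brick_standing top [277.3 318.3] 0.95 [ 391.3 -118.1   12. ] [ 340.6 -146.3  170. ]
brick_standing top [291.8 464.3] 0.85 [ 533.  -494.1   12. ] [ 465.8 -478.3  170. ]
brick_standing top [280.4 292.1] 0.68 [350.6 -57.5  12. ] [304.7 -92.8 170. ]
brick_shelved top [188.4 265.8] 0.98 [573.1 151.5  12. ] [501.1  91.8 170. ]
rack top [311.5 342.3] 0.7 [ 333.2 -220.3   12. ] [ 289.3 -236.5  170. ]
rack top [189.7 270.2] 0.68 [575.1 137.5  12. ] [502.9  79.4 170. ]
rack top [213.7 285.1] 0.6 [524.   58.8  12. ] [457.8   9.9 170. ]
```

```bash
python3 -m jog '{"dp":[[0,0,-4],[0,0,-4],[0,0,-3],[0,0,0]],"rot":[[0,0,0],[0,0,0],[0,0,0],[0,0,0]],"gripper":[0.25,0.25,0.25,0.25]}'
python3 -m jog '{"dp":[[0,0,-2],[0,0,-2],[0,0,-0.7],[0,0,0]],"rot":[[0,0,0],[0,0,0],[0,0,0],[0,0,0]],"gripper":[0.25,0.25,0.25,0.25]}'
python3 -m jog '{"dp":[[0,0,-0.3],[0,0,-0.2],[0,0,0]],"rot":[[0,0,0],[0,0,0],[0,0,0]],"gripper":[0.25,0.25,0.25]}'
```

```text
time: 16.25
tool_pos: [557.4, 20.8, 141.9]
tcp_rot: [-0.003, 0.591, 0.807, -0.002]
ft_force: [-0.5, -0.1, -2.4]
grip_width: 31.3
gripper_force: 28.8
time: 16.75
tool_pos: [560.4, 20.6, 98.7]
tcp_rot: [0.0, 0.591, 0.807, 0.0]
ft_force: [-0.3, 0.5, -3.4]
grip_width: 32.0
gripper_force: 28.8
time: 17.12
tool_pos: [559.9, 20.6, 93.0]
tcp_rot: [0.0, 0.591, 0.807, 0.0]
ft_force: [0.6, -0.2, -3.7]
grip_width: 31.5
gripper_force: 28.8
```

```bash
python3 -m jog '{"dp":[[0.19,0.06,0],[0,0,0]],"rot":[[0,0,0],[0,0,0]],"gripper":[0.25,0.25]}'
python3 -m jog '{"dp":[[0.19,0.06,0],[0,0,0]],"rot":[[0,0,0],[0,0,0]],"gripper":[0.25,0.25]}'
python3 -m jog '{"dp":[[0.19,0.06,0],[0,0,0]],"rot":[[0,0,0],[0,0,0]],"gripper":[0.25,0.25]}'
```

```text
time: 17.38
tool_pos: [562.0, 21.2, 93.0]
tcp_rot: [0.0, 0.591, 0.807, 0.0]
ft_force: [-0.1, 0.2, -3.3]
grip_width: 31.8
gripper_force: 28.8
time: 17.62
tool_pos: [563.8, 21.8, 92.9]
tcp_rot: [0.0, 0.591, 0.807, 0.0]
ft_force: [-0.1, -0.3, -3.0]
grip_width: 31.8
gripper_force: 28.8
time: 17.88
tool_pos: [565.7, 22.4, 92.9]
tcp_rot: [0.0, 0.591, 0.807, 0.0]
ft_force: [-1.3, -0.2, -2.7]
grip_width: 31.4
gripper_force: 28.8
```

```bash
python3 -m jog '{"dp":[[0.15,0.05,0],[0,0,0]],"rot":[[0,0,0],[0,0,0]],"gripper":[0.25,0.25]}'
python3 -m jog '{"dp":[[-0.2,-0.06,0],[0.1,-0.3,0],[0,0,0]],"rot":[[0,0,0],[0,0,0],[0,0,0]],"gripper":[0.25,0.25,0.25]}'
python3 -m jog '{"dp":[[0.06,-0.19,0],[0,0,0]],"rot":[[0,0,0],[0,0,0]],"gripper":[0.25,0.25]}'
python3 -m jog '{"dp":[[0.06,-0.19,0],[0,0,0]],"rot":[[0,0,0],[0,0,0]],"gripper":[0.25,0.25]}'
```

```text
time: 18.12
tool_pos: [567.2, 22.9, 92.9]
tcp_rot: [0.0, 0.591, 0.807, 0.0]
ft_force: [-0.6, -0.0, -3.9]
grip_width: 31.7
gripper_force: 28.8
time: 18.5
tool_pos: [566.1, 19.0, 92.9]
tcp_rot: [0.0, 0.591, 0.807, -0.0]
ft_force: [-0.4, 0.9, -3.2]
grip_width: 31.5
gripper_force: 28.8
time: 18.75
tool_pos: [566.7, 17.2, 92.8]
tcp_rot: [0.0, 0.591, 0.807, -0.0]
ft_force: [0.1, 0.5, -1.4]
grip_width: 31.5
gripper_force: 28.8
time: 19.0
tool_pos: [567.3, 15.4, 92.9]
tcp_rot: [0.0, 0.591, 0.807, 0.0]
ft_force: [-0.0, 0.1, -2.2]
grip_width: 31.9
gripper_force: 28.8
```

```bash
python3 -m jog '{"dp":[[0.29,0.09,0],[0,0,0]],"rot":[[0,0,0],[0,0,0]],"gripper":[0.25,0.25]}'
python3 -m jog '{"dp":[[0.19,0.06,0],[0,0,0]],"rot":[[0,0,0],[0,0,0]],"gripper":[0.25,0.25]}'
python3 -m jog '{"dp":[[0.19,0.06,0],[0,0,0]],"rot":[[0,0,0],[0,0,0]],"gripper":[0.25,0.25]}'
```

```text
time: 19.25
tool_pos: [570.1, 16.4, 92.7]
tcp_rot: [-0.0, 0.591, 0.807, -0.0]
ft_force: [-1.2, -1.2, -3.2]
grip_width: 31.5
gripper_force: 28.9
time: 19.5
tool_pos: [571.1, 16.6, 92.4]
tcp_rot: [-0.001, 0.591, 0.807, -0.001]
ft_force: [-4.4, -3.1, -2.3]
grip_width: 31.2
gripper_force: 29.1
time: 19.75
tool_pos: [571.7, 16.8, 92.1]
tcp_rot: [-0.002, 0.591, 0.807, -0.002]
ft_force: [-8.3, -4.1, 2.2]
grip_width: 31.1
gripper_force: 29.6
```

```bash
python3 -m jog '{"dp":[[-0.33,-0.1,0.05],[0.06,-0.19,0],[0,0,0]],"rot":[[0,0,0],[0,0,0],[0,0,0]],"gripper":[0.25,0.25,0.25]}'
python3 -m jog '{"dp":[[0.06,-0.19,0],[0,0,0]],"rot":[[0,0,0],[0,0,0]],"gripper":[0.25,0.25]}'
python3 -m jog '{"dp":[[0.06,-0.19,0],[0,0,0]],"rot":[[0,0,0],[0,0,0]],"gripper":[0.25,0.25]}'
```

```text
time: 20.12
tool_pos: [571.8, 14.7, 93.6]
tcp_rot: [0.0, 0.591, 0.807, 0.0]
ft_force: [-0.3, 0.1, -1.9]
grip_width: 30.8
gripper_force: 29.5
time: 20.38
tool_pos: [571.8, 14.2, 93.5]
tcp_rot: [-0.001, 0.591, 0.807, 0.001]
ft_force: [-2.8, 5.7, -2.0]
grip_width: 31.0
gripper_force: 29.7
time: 20.62
tool_pos: [571.8, 14.1, 93.4]
tcp_rot: [-0.002, 0.591, 0.807, 0.002]
ft_force: [-4.1, 11.7, 1.3]
grip_width: 30.8
gripper_force: 29.8
```

```bash
python3 -m jog '{"dp":[[-0.22,0.4,0],[0,0,-0.2],[0,0,0]],"rot":[[0,0,0],[0,0,0],[0,0,0]],"gripper":[0.25,0.25,0.25]}'
python3 -m jog '{"dp":[[0,0,-0.15],[0,0,0]],"rot":[[0,0,0],[0,0,0]],"gripper":[0.25,0.25]}'
```

```text
time: 21.0
tool_pos: [570.9, 14.6, 91.9]
tcp_rot: [0.001, 0.591, 0.807, 0.0]
ft_force: [-0.8, 1.5, 1.1]
grip_width: 30.9
gripper_force: 29.7
time: 21.25
tool_pos: [571.2, 14.5, 91.8]
tcp_rot: [0.001, 0.591, 0.807, 0.0]
ft_force: [-3.2, 0.5, 9.5]
grip_width: 30.9
gripper_force: 29.7
```

```bash
python3 -m jog '{"dp":[[0,0,0.1],[0,0,0],[0,0,0],[0,0,0],[0,0,3],[0,0,5],[0,0,5],[-4,-1,3],[-6,-1,0],[-6,-1,0],[-5,-1,0],[0,0,0]],"rot":[[0,0,0],[0,0,0],[0,0,0],[0,0,0],[0,0,0],[0,0,0],[0,0,0],[0,0,0],[0,0,0],[0,0,0],[0,0,0],[0,0,0]],"gripper":[0.4,0.5,0.65,0.65,0.65,0.65,0.65,1,1,1,1,1]}'
python3 - <<'E'
from h import *
np.set_printoptions(precision=1,suppress=True)
st()
for c in('side','top'):
    S=snapshot(c);save(S,c+'4.png')
    for q in('rack_row','brick_standing_foot','brick_lying_foot','brick_lying'):
        for r in tip_of(q,c)[:5]: print(q,c,np.array(r['pixel']),round(r['confidence'],2),onz(c,r['pixel'],12))
a=cv2.resize(cv2.imread('pics/side4.png')[150:270,290:370],(400,600),interpolation=3);b=cv2.resize(cv2.imread('pics/top4.png')[160:260,245:325][:,:],(400,500),interpolation=3)
o=np.zeros((600,800,3),np.uint8);o[:,:400]=a;o[:500,400:]=b
cv2.imwrite('pics/c8.png',(255*(o/255.)**.6).astype(np.uint8))
E
```

```text
time: 22.75
tool_pos: [358.3, -25.3, 251.0]
tcp_rot: [0.001, 0.591, 0.807, 0.0]
ft_force: [1.0, 0.5, -0.4]
grip_width: 86.3
gripper_force: 0.0
t 22.75 pos [358.3 -25.3 251. ] y [1.  0.3 0. ] z [ 0. -0. -1.] q [-0.3 -0.5  2.1 -0.   1.5 -0.6] w 86.31054665281484 gf 0.0 F [ 1.   0.5 -0.4]
rack_row side [214.3 345.7] 0.79 [576.2  85.8  12. ]
brick_standing_foot side [269.6 297.9] 0.87 [ 398.  -118.4   12. ]
brick_standing_foot side [384.9 397.2] 0.79 [ 518.1 -480.4   12. ]
brick_standing_foot side [259.3 271.4] 0.74 [340.  -63.4  12. ]
brick_standing_foot side [221.6 278. ] 0.55 [380.7  97.6  12. ]
brick_lying_foot side [348.6 350.5] 0.92 [ 457.1 -380.1   12. ]
brick_lying_foot side [223.  277.9] 0.58 [379.4  90.8  12. ]
brick_lying side [330.1 346.4] 0.63 [ 462.  -331.9   12. ]
rack_row top [293.3 409.5] 0.71 [ 461.8 -361.8   12. ]
rack_row top [203.3 290.2] 0.68 [561.2  61.8  12. ]
brick_standing_foot top [281.4 316.3] 0.72 [ 378.1 -118.7   12. ]
brick_standing_foot top [208.8 305.5] 0.69 [565.2  12.8  12. ]
brick_standing_foot top [279.5 288.6] 0.69 [348.6 -47.6  12. ]
brick_standing_foot top [291.2 451. ] 0.61 [ 518.3 -460.9   12. ]
brick_lying_foot top [297.  408.4] 0.78 [ 450.7 -363.2   12. ]
brick_lying_foot top [200.9 285.7] 0.22 [562.3  77.6  12. ]
brick_lying top [295.8 409.7] 0.56 [ 455.5 -365.1   12. ]
```

View pics/c8.png

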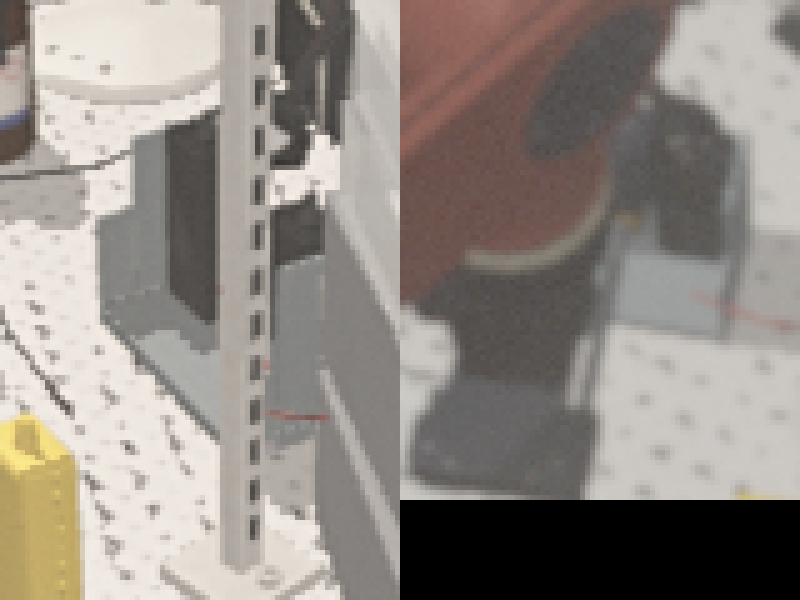

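The rack shows the placed brick upright at the -y cheek and the shelved brick undisturbed, with the middle gap free. Now back to the first brick, with the gripper turned to -12° so its body clears the stack.

```bash
python3 -m jog '{"dp":[[0,-3,0],[0,-4.5,0],[0,-4.5,0],[0,-4.6,0],[0,-4.6,0],[0,-4.6,0],[0,-4.6,0],[0,-4.7,0],[3,0,0],[4,0,0],[2.7,0,0],[0,0,0]],"rot":[[0,0,-5],[0,0,-5],[0,0,-5],[0,0,-5],[0,0,-5],[0,0,-4.5],[0,0,0],[0,0,0],[0,0,0],[0,0,0],[0,0,0],[0,0,0]],"gripper":[1,1,1,1,1,1,1,1,1,1,1,1]}'
python3 -c "
from h import *
st()"
```

```text
time: 24.75
tool_pos: [458.6, -375.7, 249.8]
tcp_rot: [-0.001, 0.776, 0.631, 0.0]
ft_force: [-0.4, 0.3, 0.4]
grip_width: 86.7
gripper_force: 0.0
t 24.75 pos [ 458.6 -375.7  249.8] y [ 0.979 -0.204 -0.001] z [-0.001  0.001 -1.   ] q [-0.82  0.13  1.58  0.    1.43 -0.61] w 86.6803955212972 gf 0.0 F [-0.4  0.3  0.4]
```

```bash
python3 -m jog '{"dp":[[-0.3,0,-4],[0,0,-5],[0,0,-4],[0,0,-3],[0,0,-1],[0,0,0]],"rot":[[0,0,0],[0,0,0],[0,0,0],[0,0,0],[0,0,0],[0,0,0]],"gripper":[1,1,1,1,1,1]}'
python3 -m jog '{"dp":[[0,0,0],[0,0,0],[0,0,0],[0,0,0],[0,0,0],[0,0,0],[0,0,0],[0,0,0],[0,0,0],[0,0,0]],"rot":[[0,0,0],[0,0,0],[0,0,0],[0,0,0],[0,0,0],[0,0,0],[0,0,0],[0,0,0],[0,0,0],[0,0,0]],"gripper":[0.75,0.65,0.55,0.48,0.43,0.38,0.34,0.28,0.25,0.25]}' 30
```

```text
time: 25.5
tool_pos: [453.8, -376.1, 80.7]
tcp_rot: [-0.0, 0.777, 0.63, -0.0]
ft_force: [-0.2, 0.7, 0.2]
grip_width: 86.8
gripper_force: 0.0
time: 26.75
tool_pos: [454.3, -376.2, 80.9]
tcp_rot: [0.0, 0.777, 0.63, 0.0]
ft_force: [1.0, -1.0, 0.8]
grip_width: 31.8
gripper_force: 28.6
```

```bash
python3 -m jog '{"dp":[[0,0,1],[0,0,4],[0,0,5],[0,0,5],[-2,0,2.5],[-4,0,0],[-3.6,0,0],[0,2,0],[0,4,0],[0,4.5,0],[0,4.6,0],[0,4.6,0]],"rot":[[0,0,0],[0,0,0],[0,0,0],[0,0,0],[0,0,0],[0,0,0],[0,0,0],[0,0,3],[0,0,4],[0,0,4],[0,0,4],[0,0,4]],"gripper":[0.25,0.25,0.25,0.25,0.25,0.25,0.25,0.25,0.25,0.25,0.25,0.25]}'
python3 -m jog '{"dp":[[0,4.6,0],[0,4.6,0],[0,4.6,0],[0,4.6,0],[0,4.2,0],[0,1.2,0],[0,0,0]],"rot":[[0,0,4],[0,0,4],[0,0,2.5],[0,0,0],[0,0,0],[0,0,0],[0,0,0]],"gripper":[0.25,0.25,0.25,0.25,0.25,0.25,0.25]}'
python3 - <<'E'
from h import *
np.set_printoptions(precision=1,suppress=True)
st()
for c in('side','top'):
    S=snapshot(c);save(S,c+'5.png')
    for q in('brick_lying_foot','brick_lying','brick_shelved_foot','rack_row'):
        for r in tip_of(q,c)[:4]: print(q,c,np.array(r['pixel']),round(r['confidence'],2),onz(c,r['pixel'],12),onz(c,r['pixel'],177))
E
```

```text
time: 28.25
tool_pos: [358.2, -176.8, 255.9]
tcp_rot: [-0.0, 0.661, 0.751, 0.0]
ft_force: [0.9, 0.0, -2.6]
grip_width: 30.7
gripper_force: 29.9
time: 29.12
tool_pos: [358.0, 59.6, 255.9]
tcp_rot: [0.0, 0.589, 0.808, -0.0]
ft_force: [0.1, -0.8, -2.4]
grip_width: 30.6
gripper_force: 30.0
t 29.12 pos [358.   59.6 255.9] y [ 1.   0.3 -0. ] z [-0. -0. -1.] q [-0.1 -0.5  2.1 -0.   1.5 -0.4] w 30.64292838509839 gf 29.959272205014713 F [ 0.1 -0.8 -2.4]
brick_lying_foot side [176.  265.7] 0.82 [379.8 369.   12. ] [357.5  69.3 177. ]
brick_lying_foot side [158.  260.1] 0.42 [376.9 503.9  12. ] [355.2 173.  177. ]
brick_lying side [156.8 260.2] 0.73 [378.3 513.2  12. ] [356.3 180.1 177. ]
brick_shelved_foot side [177.2 288.8] 0.38 [452.8 341.8  12. ] [413.6  48.4 177. ]
rack_row side [217.  346.2] 0.93 [573.9  72.2  12. ] [ 506.6 -158.8  177. ]
brick_lying_foot top [237.1 249. ] 0.58 [411.1 115.6  12. ] [355.7  57.7 177. ]
brick_lying top [232.7 239.8] 0.58 [411.2 146.5  12. ] [355.8  84.7 177. ]
brick_lying top [213.6 283. ] 0.41 [521.6  64.5  12. ] [452.7  12.7 177. ]
brick_lying top [308.2 323. ] 0.41 [ 318.  -169.7   12. ] [ 274.  -192.9  177. ]
brick_shelved_foot top [200.3 269.5] 0.63 [542.5 121.7  12. ] [471.1  62.9 177. ]
rack_row top [201.3 288. ] 0.68 [564.2  70.8  12. ] [490.1  18.3 177. ]
rack_row top [193.3 307.5] 0.65 [614.2  31.6  12. ] [534.  -16.1 177. ]
```

```bash
python3 -m jog '{"dp":[[4,0.1,0],[5,0.1,0],[5,0,0],[4,0,0],[1.1,0,0],[0,0,0],[0,0,0]],"rot":[[0,0,0],[0,0,0],[0,0,0],[0,0,0],[0,0,0],[0,0,0],[0,0,0]],"gripper":[0.25,0.25,0.25,0.25,0.25,0.25,0.25]}'
python3 -m jog '{"dp":[[0,0,-4],[0,0,-3],[0,0,-1],[0,0,0]],"rot":[[0,0,0],[0,0,0],[0,0,0],[0,0,0]],"gripper":[0.25,0.25,0.25,0.25]}'
python3 - <<'E'
from h import *
np.set_printoptions(precision=1,suppress=True)
st()
for c in('side','top'):
    S=snapshot(c);save(S,c+'6.png')
    for q in('brick_lying_foot','brick_shelved_foot','brick_shelved','rack_row'):
        for r in tip_of(q,c)[:4]: print(q,c,np.array(r['pixel']),round(r['confidence'],2),onz(c,r['pixel'],12),onz(c,r['pixel'],97))
E
```

```text
time: 30.5
tool_pos: [548.3, 60.9, 255.8]
tcp_rot: [-0.0, 0.591, 0.807, -0.0]
ft_force: [0.2, 0.9, -2.1]
grip_width: 31.0
gripper_force: 30.0
time: 31.0
tool_pos: [548.8, 60.9, 176.1]
tcp_rot: [-0.0, 0.591, 0.807, -0.0]
ft_force: [0.8, -0.0, -1.7]
grip_width: 31.1
gripper_force: 30.0
t 31.0 pos [548.8  60.9 176.1] y [ 1.   0.3 -0. ] z [-0.  0. -1.] q [-0.   0.1  1.8  0.   1.3 -0.3] w 31.104150475966186 gf 29.959260768955573 F [ 0.8 -0.  -1.7]
brick_lying_foot side [192.3 337.1] 0.66 [582.8 209.8  12. ] [547.1  74.4  97. ]
brick_shelved_foot side [211.1 330.8] 0.89 [538.5 112.6  12. ] [508.1 -11.2  97. ]
rack_row side [218.7 344.7] 0.68 [567.5  65.   12. ] [533.6 -53.1  97. ]
brick_lying_foot top [191.1 282. ] 0.55 [586.7 103.4  12. ] [547.1  74.3  97. ]
brick_shelved_foot top [201.5 266. ] 0.79 [534.4 129.   12. ] [498.1  98.3  97. ]
brick_shelved top [190.4 269.5] 0.55 [572.  138.2  12. ] [533.4 106.9  97. ]
rack_row top [198.8 285.9] 0.85 [568.8  80.5  12. ] [530.4  52.8  97. ]
```

```bash
python3 -m jog '{"dp":[[0,0,-3],[0,0,-3],[0,0,-1.6],[0,0,0]],"rot":[[0,0,0],[0,0,0],[0,0,0],[0,0,0]],"gripper":[0.25,0.25,0.25,0.25]}'
python3 -m jog '{"dp":[[0.29,0.09,-0.2],[0,0,0]],"rot":[[0,0,0],[0,0,0]],"gripper":[0.25,0.25]}'
python3 -m jog '{"dp":[[0.29,0.09,0],[0,0,0]],"rot":[[0,0,0],[0,0,0]],"gripper":[0.25,0.25]}'
python3 -m jog '{"dp":[[0.19,0.06,0],[0,0,0]],"rot":[[0,0,0],[0,0,0]],"gripper":[0.25,0.25]}'
```

```text
time: 32.0
tool_pos: [548.3, 60.9, 98.6]
tcp_rot: [-0.001, 0.591, 0.807, -0.001]
ft_force: [-0.2, 0.3, -2.1]
grip_width: 30.6
gripper_force: 30.0
time: 32.25
tool_pos: [553.4, 61.8, 99.1]
tcp_rot: [0.001, 0.591, 0.807, 0.001]
ft_force: [-0.2, -0.4, -1.8]
grip_width: 30.8
gripper_force: 30.0
time: 32.5
tool_pos: [555.6, 62.7, 98.3]
tcp_rot: [0.0, 0.591, 0.807, 0.0]
ft_force: [0.3, -0.1, -2.6]
grip_width: 30.4
gripper_force: 30.0
time: 32.75
tool_pos: [556.8, 63.3, 97.8]
tcp_rot: [-0.0, 0.591, 0.807, -0.0]
ft_force: [0.1, 0.3, -2.1]
grip_width: 30.5
gripper_force: 30.0
```

```bash
python3 -m jog '{"dp":[[-0.1,-0.03,-0.4],[0,0,0]],"rot":[[0,0,0],[0,0,0]],"gripper":[0.25,0.25]}'
python3 -m jog '{"dp":[[0,0,-0.15],[0,0,0]],"rot":[[0,0,0],[0,0,0]],"gripper":[0.25,0.25]}'
python3 -c "
from h import *
st()"
```

```text
time: 33.0
tool_pos: [555.5, 63.0, 93.2]
tcp_rot: [-0.0, 0.591, 0.807, -0.0]
ft_force: [-0.1, 0.3, -1.6]
grip_width: 30.5
gripper_force: 30.0
time: 33.25
tool_pos: [556.2, 62.9, 92.9]
tcp_rot: [0.0, 0.591, 0.807, 0.0]
ft_force: [-2.3, -1.0, 3.1]
grip_width: 30.9
gripper_force: 29.9
t 33.25 pos [556.2  62.9  92.9] y [0.953 0.302 0.   ] z [ 0. -0. -1.] q [-0.03  0.2   1.81 -0.    1.13 -0.34] w 30.948518496596567 gf 29.946461044019088 F [-2.3 -1.   3.1]
```

```bash
python3 -m jog '{"dp":[[0,0,0],[0,0,0],[0,0,0],[0,0,0],[0,0,3],[0,0,5],[0,0,5],[-4,-1,3],[-6,-2,0],[-6,-3,0],[-4,-3,0],[0,0,0]],"rot":[[0,0,0],[0,0,0],[0,0,0],[0,0,0],[0,0,0],[0,0,0],[0,0,0],[0,0,0],[0,0,0],[0,0,0],[0,0,0],[0,0,0]],"gripper":[0.4,0.5,0.65,0.65,0.65,0.65,0.65,0.8,1,1,1,1]}'
python3 -m jog '{"dp":[[0,-5,0],[0,-5,0],[0,-5,0],[0,-5,0],[0,-5,0],[0,-5,0],[0,0,0]],"rot":[[0,0,0],[0,0,0],[0,0,0],[0,0,0],[0,0,0],[0,0,0],[0,0,0]],"gripper":[1,1,1,1,1,1,1]}'
python3 - <<'E'
from h import *
np.set_printoptions(precision=1,suppress=True)
st()
yaw=np.radians(17.7);u=np.array([np.cos(yaw),np.sin(yaw)]);v=np.array([-u[1],u[0]])
for c in('side','top'):
    S=snapshot(c);save(S,c+'7.png')
    for q in('brick_lying_foot','brick_lying','brick_shelved_foot','brick_standing_foot','rack_row'):
        for r in tip_of(q,c)[:5]:
            p=onz(c,r['pixel'],12 if 'lying'!=q[-5:] else 68)
            if p[1]>-5 and p[0]>450: print(q,c,np.array(r['pixel']),round(r['confidence'],2),p,'rel',p[:2]@u-565,p[:2]@v+105)
# predicted pixels of brick silhouettes vs dark pixels, top camera
im=cv2.imread('pics/top7.png').max(2)
cv2.imwrite('pics/t7.png',cv2.resize(im[160:240,240:330],None,fx=6,fy=6))
for rel in(-53,0,54):
    p=(565-15.5)*u+(rel-105)*v
    for z in(20,68,118): 
        a=proj('top',[*p,z]);b=proj('side',[*p,z]);print(rel,z,a,im[int(a[0]),int(a[1])],b,cv2.imread('pics/side7.png').max(2)[int(b[0]),int(b[1])])
E
```

```text
time: 34.75
tool_pos: [359.3, -26.0, 252.6]
tcp_rot: [0.001, 0.592, 0.806, 0.0]
ft_force: [1.0, 0.5, 0.6]
grip_width: 86.3
gripper_force: 0.0
time: 35.62
tool_pos: [361.0, -327.3, 251.5]
tcp_rot: [-0.0, 0.592, 0.806, 0.0]
ft_force: [-0.0, 0.3, -0.5]
grip_width: 87.1
gripper_force: 0.0
t 35.62 pos [ 361.  -327.3  251.5] y [ 1.   0.3 -0. ] z [-0.  0. -1.] q [-0.9 -0.1  1.8 -0.   1.4 -1.2] w 87.10256513516632 gf 0.0 F [-0.   0.3 -0.5]
brick_standing_foot side [216.7 347. ] 0.44 [576.5  73.1  12. ] rel 6.435080928032221 -0.6821433893603768
rack_row side [217.3 347. ] 0.76 [575.7  70.1  12. ] rel 4.769780087832373 -3.2163314333478326
brick_lying_foot top [208.8 287.2] 0.71 [541.1  61.   12. ] rel -31.012429754095137 -1.3780071061308803
brick_lying top [197.6 284. ] 0.91 [544.5  68.9  68. ] rel -25.315079410990847 5.1338020591786915
brick_shelved_foot top [200.7 271.2] 0.74 [543.6 116.5  12. ] rel -11.692997004073163 50.68220178152164
-53 20 [205.3 305.3] 78 [225.8 350.8] 87
-53 68 [197.4 304.7] 116 [211.3 351.3] 85
-53 118 [188.6 304. ] 59 [195.4 351.8] 36
0 20 [202.9 287.5] 45 [216.6 340.4] 66
0 68 [194.9 286.4] 48 [202.3 340.6] 37
0 118 [186.  285.2] 56 [186.6 340.8] 46
54 20 [200.4 269.6] 52 [207.7 330.5] 37
54 68 [192.3 267.9] 52 [193.6 330.4] 35
54 118 [183.4 266.1] 63 [178.2 330.4] 46
```

```bash
python3 - <<'E'
import cv2
im=cv2.imread('pics/top7.png').max(2)
print('     ',''.join(str(c//10%10) if c%10==0 else ' ' for c in range(250,322)))
for r in range(172,236,1): print(r,'',''.join('#%+-. '[min(5,int(v)//38)] if v<190 else ' ' for v in im[r,250:322]))
E
timeout 250 python3 - <<'E'
from f import *
# box of each brick separately not separable; joint row check: sweep u of middle brick with silhouettes region
for c in('top',):
    snapshot(c)
    for q in('brick_lying',):
        for r in silhouettes(q,c)[:4]:
            ys,xs=np.nonzero(r['region']); print(q,c,r['pixel'],r['confidence'],ys.min(),ys.max(),xs.min(),xs.max())
yaw=np.radians(17.7);u=np.array([np.cos(yaw),np.sin(yaw)]);v=np.array([-u[1],u[0]])
for rel in(-53,0,54):
    p=(565-15.5)*u+(rel-105)*v; H=hull('top',[*p,yaw],12)[:,0]; print(rel,np.round(H,0).tolist())
E
```

```text
5         6         7         8         9         0         1         2 
172  .........................................--+--..........................
173  ..........................................-++--.........................
174  ...........................................-++-.........................
175  ...........................................-++--........................
176  ............................................+++-....--..................
177  .........-..................................+%%+-....-..................
178  ........----...............................-+%%%+------.................
179  ......---+++-------........................--+%%%+++---.................
180  ......--++%%%++++++------...................-+%%%%%%+++-................
181  .......-+%%%%%%%%%%%+++++-....----..........-+%%%%%%%%%+--..............
182  .......-+%%%%%%%%%%%%%%%+-...-++++--------..-+%%%%%%%%%%+--.............
183  .......-+%%%%%%%%%%%%%%%%+-.-+%%%%%+++++++--++%%%%%%%%%%%+-.............
184  ......-++%%%%%%%%%%%%%%%%+-.-+%%%%%%%%%%%%%++%%%%%%%%%%%%%+-............
185  ......-+
[... 3668 characters left out ...]
+++++++++++++++++++++++++++++++++++++++++++++%%%%%%+++++++++++
233  ++++++++++++++++++++++++++++++++++++++++++++++++++++++++%%%%%+++++++++++
234  ++++++++++++++++++++++++++++++++++++++++++++++++++++++++%%%%%+++++++++++
235  ++++++++++++++++++++++++++++++++++++++++++++++++++++++++%%%%%+++++++++++
brick_lying top [190.6, 282.0] 0.71 181 206 278 295
brick_lying top [310.1, 343.4] 0.33 303 316 338 348
-53 [[314.0, 203.0], [312.0, 212.0], [297.0, 210.0], [295.0, 192.0], [297.0, 182.0], [313.0, 184.0]]
0 [[296.0, 201.0], [294.0, 210.0], [279.0, 208.0], [276.0, 189.0], [278.0, 179.0], [294.0, 182.0]]
54 [[278.0, 198.0], [276.0, 207.0], [261.0, 205.0], [257.0, 186.0], [259.0, 177.0], [275.0, 179.0]]
```

```bash
python3 -m jog '{"dp":[[-3,-5,0],[-4,-5,0],[-4,-5,0],[-4,-5,0],[-3,-5,0],[0,0,0]],"rot":[[0,0,0],[0,0,0],[0,0,0],[0,0,0],[0,0,0],[0,0,0]],"gripper":[1,1,1,1,1,1]}'
python3 - <<'E'
from h import *
im=snapshot('top').max(2)
for r in silhouettes('brick_standing','top'): print(np.round(r['pixel']),r['confidence'],r['region'].sum())
for r in tip_of('brick_standing_foot','top'): print(r['pixel'],r['confidence'],onz('top',r['pixel'],12))
for r in range(176,218): print(r,'',''.join('#%+-. '[min(5,int(v)//38)] for v in im[r,250:322]))
E
```

```text
time: 37.08
tool_pos: [180.7, -573.6, 251.2]
tcp_rot: [-0.001, 0.593, 0.806, 0.0]
ft_force: [0.5, 0.3, -0.5]
grip_width: 86.8
gripper_force: 0.0
[288. 461.] 0.94 344
[266. 321.] 0.78 218
[198. 308.] 0.76 319
[243. 251.] 0.28 153
[289.4, 452.0] 0.93 [ 524.42357117 -461.5251157    12.        ]
[209.1, 304.7] 0.86 [563.26322208  14.42326168  12.        ]
[278.0, 319.1] 0.69 [ 390.46277432 -121.05025331   12.        ]
[248.4, 246.1] 0.61 [376.68495205 105.2222133   12.        ]
176  ...   ....... ........ .  .  .   ....    ...-++-.....-...   ..      ....
177  .   ......................  . .  .....  ....-+++-....-...   ...   . ....
178  .  .....----...............  .   ....   ...-++%++--..-... .....   .  ...
179  .  ....--+++-------........  .... ...   ....-+%%%++----........       ..
180     ...--++%%+++++++------...................-+%%%%%%+++-........    .  .
181     ....-++%%%%%%%%%+++++--....---............+%%%%%%%%++-......   .... .
182      ...-+%%%%%%%%%%%%%%%+-...-++++-------...-+%%%%%%%%%%+-.....   ..... 
183      ...-+%%%%%%%%%%%%%%%%-...+%%%%++++++++---+%%%%%%%%%%%+-...    ....
[... 1954 characters left out ...]
09    ..-++++++++++++++++++++++++++++++++++++++%+++%%%%%%%%%%%%%+++++-------
210    ..-++%++++++++++++++++++++++++++-------+++++++++%%%%%%%%%%+++++-------
211   ...-+++++++++++++++++++++++++++++--------------++++++++%%++++++--------
212   ....-+++++++++++++++++++++++++++---------------------++++++++++--------
213    ...-+++++++++++++++++------++++---------------------------++++--------
214    ...-++++++++++++++++--------------------------------------++++--------
215     ...-+++++++++++++++--------------------------------------+++---------
216     ...-++++++++++++++---------------------------------------+++---------
217      ..--+++++++++++++--------------------------------------++++---------
```

The front foot edges of all three bricks lie on one straight line and match the predicted outlines. I'm handing the job in.

```bash
python3 -c "
from station import *
print(close_job())"
```

```text
the job is handed in; nothing more can be done
None
```

I handed the job in at about 37 s of 72; by the last top-camera picture all three bricks stand upright in one straight row against the back stop, but the hand-in reported no result, so success isn't confirmed.

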